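# Load, clamp and start up the bench shaker

### The arm

A 7-joint arm with a two-finger parallel gripper is mounted at the origin on a cart in front of the work surface, level with it; the furniture and walls round the work are solid. World frame = base frame: x ahead of the robot, y to its left, z up, the work surface at z = 0. Lengths are in mm, angles in rad, forces in N, time in s.
With the tool pointing down it reaches from about 425 to 825 mm from the base axis. Payload 3.6 kg.
Tool frame: the origin (TCP) lies midway between the tips of the shut fingers; the grasp point (between the pads) lies robot.pinch_z behind it (robot.pinch_z is the distance from the TCP to the grasp point, in mm); z points along the fingers, y is the line along which they close (so a half turn about z gives the same grasp; the last joint's range is limited). The gripper opens to 93 mm and grips with 3 to 60 N. Pads are 15 mm wide; open, the fingers measure 128 mm over their backs; the gripper's body (75 mm by 188 mm) begins 65 mm behind the grasp point.
Start: joints at [1.256, 0.615, -0.013, 1.423, 0.008, 1.103, -0.04], TCP at [185.134, -623.047, 218.64] pointing down, gripper open.
Joint ranges: [-3.12, 3.12], [-0.3, 2.06], [-1.34, 1.32], [0.26, 2.42], [-1.36, 4.5], [0.01, 1.98], [-2.84, 2.84]. Speed limits (rad/s): [2.79, 2.79, 3.14, 3.14, 3.14, 3.14, 3.14].

### API

Orientations are given as a unit quaternion [w, x, y, z].
In Python, from bench import robot, capture gives the robot as it stands.
- The arm moves only by the shell command python3 -m creep 'ROWS'. ROWS is JSON, a list of rows, each an object of numbers: "tx", "ty", "tz": the shift along the tool's x, y, z in units of 30 mm (1.0 is 30 mm); "ax", "ay", "az": the turn, a rotation vector about the tool's x, y, z in units of 5 degrees (1.0 is 5 degrees); "gripper": the opening, from 0 (shut) to 1 (fully open). In form: [{"tx": .., "ty": .., "tz": .., "ax": .., "ay": .., "az": .., "gripper": ..}, ...]. A call has 1 to 5 rows; each row shifts and turns the commanded pose from where the row before left it, along the tool's axes as they then stand; what a row does not reach is not made up. A row lasts 1/10 s, in which the tool goes at most 50 mm and 8.59 degrees, less where a joint would pass 70% of its speed; a pose out of reach is approached as far as the arm can. A call is refused whole if a number of a shift passes 1 or a number of a turn 1, either way. A call with a gripper value outside its range is refused whole. The fingers move at their own pace and stop on an object; the grip force is fixed at half the most. Time passes only in rows, so rows that do not move let the fingers close. It gives the time, the measured TCP pose, the force, the opening and the grip force at its end, in the units of the state.
- robot.state(): the state, without advancing time (a new reading comes with each control period).
- capture(name): name is "side" or "top" or "wrist"; returns a dict with "pixels" (400x640x3 uint8, red, green, blue), "intrinsics" (3x3 intrinsics, pixels), "view" (4x4, takes a point from world to camera coordinates). Camera axes: x right, y up, looking along -z (the intrinsics and any distortion apply to the point x, -y, -z); pixel columns grow to the right and rows downward; lengths in mm; the calibration is good to about 2 mm. A picture is of the moment at which its call begins. There is no depth.
- robot.job_done(): hands the job in; it is judged then, once.
The state is a dict: "time_s": time; "joints": joint angles; "joint_vel": joint speeds; "effort": joint torques, N m; "ee_pos": TCP position; "orientation": TCP orientation; "force": force on the tool from outside, world axes, zero at the start; "torque": the same for the moment, N m; "width": finger opening in mm; "gripper_force": force on a finger pad.
Only numpy, scipy, OpenCV 4.12 (cv2) and the standard library are available. Lean on these libraries where they do the work, as an engineer would, in place of code of your own. Each camera call takes 0.05 s, during which the arm holds its last target. There are 200 camera calls.

### The job

Get the shaker ready for its run: draw the clamp bar fully open to its front stop, stand every bottle that is on the bench upright in the station of its own cap colour, and then push the clamp bar fully up against the bottles so that it holds them against the rear rail. Only when they are clamped, slide the red transport bolt out of the platform, all the way to its end stop at the green dot; last of all, with the bolt out, raise the speed slider until its white line is level with the orange pointer. Leave the other things on the bench where they are.

Things in the scene. Friction and masses are not known exactly. Their poses are not given: they have to be found in the camera images.
- shaker: White bench-top shaker, 265 x 396 mm, fixed on the bench; it may be turned a little. Origin: under its middle, on the bench; x points from its control deck (front, towards the robot) to its back, y to its left, z up. Platform top 75 mm above the bench. Control deck in front (x -150 to -80 mm): 60 mm above the bench.
- rail_mid (a point): Middle of the front face of the fixed rear rail (x = 95 mm in the shaker's frame), 37 mm above the platform; the rail is 26 mm high, 362 mm long. In front of it five bottle stations stand in a row along shaker y, 70 mm apart, parted by upright divider plates 4 mm thick, 46 mm high, 46 mm long, that reach to the rail (66 mm free between them).
- clamp_bar (a joint): Clamp bar across the platform, parallel to the rear rail and at the same height; slides towards it. m; 0 = fully open, at its front stop (face 82 mm from the rail); 52 mm bottles are held between bar and rail at 0.030; rear stop at 0.034. Stays where it is left; about 3 N friction, plus that of the bottles it pushes (up to 10 N in all).
- clamp_grip (a point): Black upright grip of the clamp bar: 26 mm (shaker x) x 16 mm (shaker y), its free part from 108 to 155 mm above the bench; this point is on its middle line 20 mm below its top. It stands 63 mm in front of the bar's clamping face and moves with the bar along shaker +x as the bar is closed.
- transport_lock (a joint): Transport bolt, a barrel bolt on the left part of the deck, whose steel rod goes through a lug of the platform. m along shaker +y; 0 = locked (knob by the red dot), 0.050 = released, at its end stop (knob by the green dot). Stays where it is left, about 2 N friction.
- lock_knob (a point): Red upright knob of the transport bolt: a cylinder 20 mm in diameter, from 96 to 136 mm above the bench; this point is on its axis 18 mm below its top. It moves along shaker +y as the bolt is released. The guide and stop blocks of the bolt, close to it along y, reach to 93 mm above the bench, lower than the knob; otherwise it stands free.
- speed_slider (a joint): Speed slider on the right part of the deck. m along shaker -y; 0 = zero speed (left end of the scale), 0.090 = full speed. Stays where it is left, about 1.5 N friction.
- speed_grip (a point): Black grip of the speed slider with a white line across its middle: 26 mm (shaker x) x 14 mm (shaker y), from 65 to 101 mm above the bench; this point is on its middle line 13 mm below its top. It moves along shaker -y as the speed is raised.
- speed_mark: Orange pointer lying flat on the deck beside the slider's track (12 x 7 x 3 mm, 23 mm in front of the track's line): shows the speed for this run. Axes as the shaker's; the slider is set when the white line of its grip has the same shaker y as this point.
- red_bottle (a point): White plastic bottle with red screw cap and red bands, closed, upright, 122 mm high, 0.14 to 0.24 kg, bottom-heavy: body 52 mm in diameter up to 68 mm, shoulder to 81 mm, neck 30 mm in diameter, cap 36 mm in diameter from 92 to 122 mm above its foot. This point is on its axis half-way up (61 mm above the foot); z is its axis. May be absent.
- station_red: Station of the red bottle: a flat red disc, 44 mm, on the platform and a red label on the rail behind it. Origin: on the platform's top, where the axis of a bottle that touches the rear rail stands; axes as the shaker's. With the clamp open the bottle may stand up to 30 mm in front of it; the bar then pushes it back.
- yellow_bottle (a point): White plastic bottle with yellow screw cap and yellow bands, closed, upright, 122 mm high, 0.14 to 0.24 kg, bottom-heavy: body 52 mm in diameter up to 68 mm, shoulder to 81 mm, neck 30 mm in diameter, cap 36 mm in diameter from 92 to 122 mm above its foot. This point is on its axis half-way up (61 mm above the foot); z is its axis. May be absent.
- station_yellow: Station of the yellow bottle: a flat yellow disc, 44 mm, on the platform and a yellow label on the rail behind it. Origin: on the platform's top, where the axis of a bottle that touches the rear rail stands; axes as the shaker's. With the clamp open the bottle may stand up to 30 mm in front of it; the bar then pushes it back.
- green_bottle (a point): White plastic bottle with green screw cap and green bands, closed, upright, 122 mm high, 0.14 to 0.24 kg, bottom-heavy: body 52 mm in diameter up to 68 mm, shoulder to 81 mm, neck 30 mm in diameter, cap 36 mm in diameter from 92 to 122 mm above its foot. This point is on its axis half-way up (61 mm above the foot); z is its axis. May be absent.
- station_green: Station of the green bottle: a flat green disc, 44 mm, on the platform and a green label on the rail behind it. Origin: on the platform's top, where the axis of a bottle that touches the rear rail stands; axes as the shaker's. With the clamp open the bottle may stand up to 30 mm in front of it; the bar then pushes it back.
- blue_bottle (a point): White plastic bottle with blue screw cap and blue bands, closed, upright, 122 mm high, 0.14 to 0.24 kg, bottom-heavy: body 52 mm in diameter up to 68 mm, shoulder to 81 mm, neck 30 mm in diameter, cap 36 mm in diameter from 92 to 122 mm above its foot. This point is on its axis half-way up (61 mm above the foot); z is its axis. May be absent.
- station_blue: Station of the blue bottle: a flat blue disc, 44 mm, on the platform and a blue label on the rail behind it. Origin: on the platform's top, where the axis of a bottle that touches the rear rail stands; axes as the shaker's. With the clamp open the bottle may stand up to 30 mm in front of it; the bar then pushes it back.
- black_bottle (a point): White plastic bottle with black screw cap and black bands, closed, upright, 122 mm high, 0.14 to 0.24 kg, bottom-heavy: body 52 mm in diameter up to 68 mm, shoulder to 81 mm, neck 30 mm in diameter, cap 36 mm in diameter from 92 to 122 mm above its foot. This point is on its axis half-way up (61 mm above the foot); z is its axis. May be absent.
- station_black: Station of the black bottle: a flat black disc, 44 mm, on the platform and a black label on the rail behind it. Origin: on the platform's top, where the axis of a bottle that touches the rear rail stands; axes as the shaker's. With the clamp open the bottle may stand up to 30 mm in front of it; the bar then pushes it back.
- bench_timer: Digital timer, 72 x 66 x 21 mm; origin under its middle. A bystander.
- beaker: Grey plastic beaker, 69 mm wide, 83 mm high; origin under its middle. A bystander.
- tape_roll: Roll of tape lying flat, 104 mm wide, 25 mm high; origin under its middle. A bystander.

How it is judged (in metres and radians):
On the way, in this order (a step that is already met when the one before it is completed fails the run):
1. the clamp bar is drawn fully open (value of joint clamp_bar below 0.005 m), for 0.2 s.
2. every bottle present stands upright in the station of its own colour (x of red_bottle in the frame of station_red between -0.034 and 0.01 m and y of red_bottle in the frame of station_red between -0.012 and 0.012 m and z of red_bottle in the frame of station_red between 0.053 and 0.069 m and angle between each of red_bottle, yellow_bottle, green_bottle, blue_bottle, black_bottle's own z axis and vertical below 0.1 rad and x of yellow_bottle in the frame of station_yellow between -0.034 and 0.01 m and y of yellow_bottle in the frame of station_yellow between -0.012 and 0.012 m and z of yellow_bottle in the frame of station_yellow between 0.053 and 0.069 m and x of green_bottle in the frame of station_green between -0.034 and 0.01 m and y of green_bottle in the frame of station_green between -0.012 and 0.012 m and z of green_bottle in the frame of station_green between 0.053 and 0.069 m and x of blue_bottle in the frame of station_blue between -0.034 and 0.01 m and y of blue_bottle in the frame of station_blue between -0.012 and 0.012 m and z of blue_bottle in the frame of station_blue between 0.053 and 0.069 m and x of black_bottle in the frame of station_black between -0.034 and 0.01 m and y of black_bottle in the frame of station_black between -0.012 and 0.012 m and z of black_bottle in the frame of station_black between 0.053 and 0.069 m), for 0.3 s.
3. the clamp bar is pushed up and holds all bottles against the rear rail (x of red_bottle in the frame of station_red between -0.007 and 0.01 m and y of red_bottle in the frame of station_red between -0.012 and 0.012 m and z of red_bottle in the frame of station_red between 0.053 and 0.069 m and angle between each of red_bottle, yellow_bottle, green_bottle, blue_bottle, black_bottle's own z axis and vertical below 0.1 rad and x of yellow_bottle in the frame of station_yellow between -0.007 and 0.01 m and y of yellow_bottle in the frame of station_yellow between -0.012 and 0.012 m and z of yellow_bottle in the frame of station_yellow between 0.053 and 0.069 m and x of green_bottle in the frame of station_green between -0.007 and 0.01 m and y of green_bottle in the frame of station_green between -0.012 and 0.012 m and z of green_bottle in the frame of station_green between 0.053 and 0.069 m and x of blue_bottle in the frame of station_blue between -0.007 and 0.01 m and y of blue_bottle in the frame of station_blue between -0.012 and 0.012 m and z of blue_bottle in the frame of station_blue between 0.053 and 0.069 m and x of black_bottle in the frame of station_black between -0.007 and 0.01 m and y of black_bottle in the frame of station_black between -0.012 and 0.012 m and z of black_bottle in the frame of station_black between 0.053 and 0.069 m and value of joint clamp_bar above 0.027 m), for 0.2 s.
4. the transport bolt is at its released end stop (value of joint transport_lock above 0.047 m and value of joint clamp_bar above 0.027 m), for 0.2 s.
5. the speed slider stands at the orange pointer (y of speed_grip in the frame of speed_mark between -0.005 and 0.005 m), for 0.2 s.
At the end, for the whole second after the job is handed in: Every bottle present is upright (within 0.1 rad) on its own station, within 12 mm sideways and 7 mm of touching the rear rail; the clamp bar is at 0.027 or more, the transport bolt at 0.047 or more, and the slider's line within 5 mm of the pointer along the track (all of step 4 and all of step 5 and x of red_bottle in the frame of station_red between -0.007 and 0.01 m and y of red_bottle in the frame of station_red between -0.012 and 0.012 m and z of red_bottle in the frame of station_red between 0.053 and 0.069 m and angle between each of red_bottle, yellow_bottle, green_bottle, blue_bottle, black_bottle's own z axis and vertical below 0.1 rad and x of yellow_bottle in the frame of station_yellow between -0.007 and 0.01 m and y of yellow_bottle in the frame of station_yellow between -0.012 and 0.012 m and z of yellow_bottle in the frame of station_yellow between 0.053 and 0.069 m and x of green_bottle in the frame of station_green between -0.007 and 0.01 m and y of green_bottle in the frame of station_green between -0.012 and 0.012 m and z of green_bottle in the frame of station_green between 0.053 and 0.069 m and x of blue_bottle in the frame of station_blue between -0.007 and 0.01 m and y of blue_bottle in the frame of station_blue between -0.012 and 0.012 m and z of blue_bottle in the frame of station_blue between 0.053 and 0.069 m and x of black_bottle in the frame of station_black between -0.007 and 0.01 m and y of black_bottle in the frame of station_black between -0.012 and 0.012 m and z of black_bottle in the frame of station_black between 0.053 and 0.069 m).
It fails at once if the speed is raised while the transport bolt is still in (value of joint speed_slider above 0.022 m and value of joint transport_lock below 0.04 m).
It fails at once if a bystander (timer, beaker, tape roll) is pushed more than 40 mm (distance of any of bench_timer, beaker, tape_roll from where it was at the start of the episode above 0.04 m).
Of bottle_red, bottle_yellow, bottle_green, bottle_blue, bottle_black only 3 to 5 are there at a start; the rules pass over those that are not, and their reading is None.
At some moment in a run one of bottle_red, bottle_yellow, bottle_green, bottle_blue, bottle_black may be knocked a few centimetres aside while the robot is not near it.
It also fails if it takes over 210 s, if anything falls off the work surface, if the arm or the gripper's body presses on something with over 40 N, if the wrist force passes 120 N, or if a joint passes its speed limit or range.

## Working session

There is one attempt and no reset: what is moved stays moved. The work goes in short steps, Python scripts to look and compute and a shell command to move; the robot and the scene stay as the last step left them, time stands still between calls to the robot, and variables do not carry over. Pictures are saved under pics/ and viewed, at most 14 in all, crops included, and the job is handed in when it is done.

```bash
ls; mkdir -p pics; cat > look.py <<'E'
import sys,cv2
from bench import capture
def snap(cam,fn):
    c=capture(cam); cv2.imwrite('pics/'+fn,c['pixels'][:,:,::-1]); return c
E
python3 - <<'E'
from look import *
from bench import robot
import numpy as np
for n in('top','side'):
    c=snap(n,n+'0.png'); print(n,c['intrinsics'],c['view'],[k for k in c])
print(robot.state(),robot.pinch_z)
E
```

```text
pics
top [[396.26592107   0.         316.08306659]
 [  0.         396.26592107 200.74982807]
 [  0.           0.           1.        ]] [[ 8.88627462e-03 -9.99960099e-01  9.13542730e-04 -1.48251864e+02]
 [ 9.96651631e-01  8.93112541e-03  8.12758313e-02 -5.66799370e+02]
 [-8.12807473e-02  1.88244495e-04  9.96691228e-01 -1.06460431e+03]
 [ 0.00000000e+00  0.00000000e+00  0.00000000e+00  1.00000000e+00]] ['pixels', 'intrinsics', 'view']
side [[382.02159586   0.         321.21709177]
 [  0.         382.02159586 206.17867736]
 [  0.           0.           1.        ]] [[ 9.99479362e-01 -2.93322155e-02  1.34397505e-02 -5.83629920e+02]
 [ 8.36508004e-03  6.37882799e-01  7.70088021e-01  3.93085325e+00]
 [-3.11613735e-02 -7.69574659e-01  6.37796059e-01 -1.35074443e+03]
 [ 0.00000000e+00  0.00000000e+00  0.00000000e+00  1.00000000e+00]] ['pixels', 'intrinsics', 'view']
{'time_s': 0.1, 'joints': array([ 1.25549995,  0.61580899, -0.01263986,  1.42469756,  0.00808604,
        1.10343716, -0.04041998]), 'joint_vel': array([ 0.00121942, -0.00283166,  0.0003292 , -0.00334806,  0.00053188,
        0.00012699, -0.00039386]), 'effort': array([ 6.40760372e-04, -4.60040796e+01,  2.09916523e-01, -1.66243583e+01,
       -6.11644797e-02,  1.69155205e-02,  1.02663232e-04]), 'ee_pos': array([ 184.94500731, -622.39596832,  217.61935185]), 'orientation': array([-1.13865115e-03,  9.89587857e-01,  1.43925497e-01, -1.66918603e-04]), 'force': array([-0.46069393, -0.03475612,  0.11668174]), 'torque': array([ 0.01488262, -0.04540962,  0.03155509]), 'gripper_force': 0.0, 'width': 92.67928919227097} 18.8
```

View pics/top0.png

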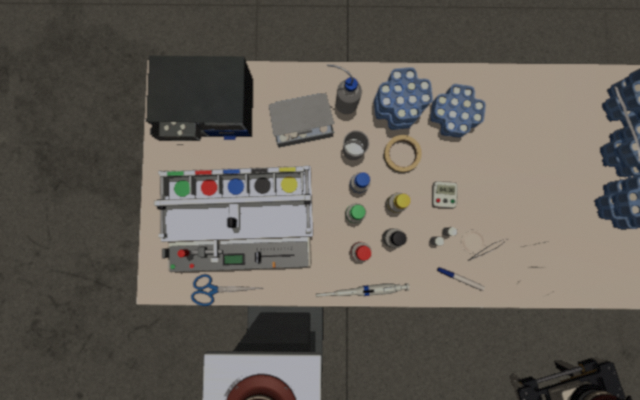

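View pics/side0.png

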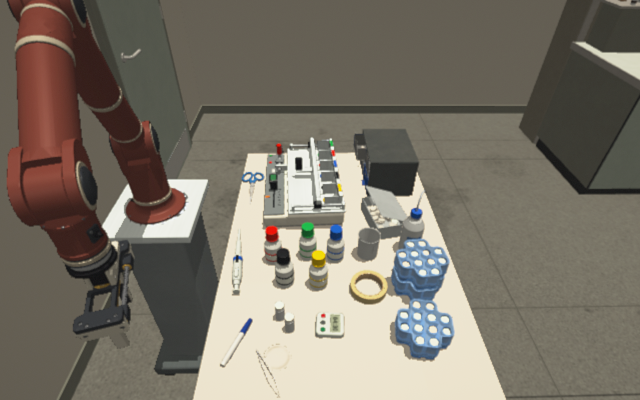

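Top view: the shaker is at left with stations green, red, blue, black, yellow at u≈182/209/236/262/289, v≈187. All five caps stand around u 355–402, v 180–252. The clamp grip is at (232,222), the red knob at (182,253) and the slider at (258,257). The side view shows the same five bottles.

```bash
cat >> look.py <<'E'
import numpy as np
from bench import robot
def ray(c,u,v):
    K,V=c['intrinsics'],c['view']; R,t=V[:3,:3],V[:3,3]
    d=np.linalg.inv(K)@[u,v,1]; d=np.array([d[0],-d[1],-d[2]])
    return -R.T@t, R.T@d/np.linalg.norm(d)
def onz(c,p,z):
    o,d=ray(c,*p); return o+d*(z-o[2])/d[2]
def tri(a,p,b,q):
    o1,d1=ray(a,*p);o2,d2=ray(b,*q)
    s=np.linalg.lstsq(np.c_[d1,-d2],o2-o1,rcond=None)[0]
    x,y=o1+s[0]*d1,o2+s[1]*d2; return (x+y)/2,np.linalg.norm(x-y)
def proj(c,P):
    q=c['view'][:3,:3]@np.asarray(P,float)+c['view'][:3,3]; k=c['intrinsics']@[q[0],-q[1],-q[2]]; return k[:2]/k[2]
H={'red':(172,8),'yellow':(20,35),'green':(45,85),'blue':(100,125),'orange':(5,18)}
def mask(im,col,smin=130,vmin=50):
    h=cv2.cvtColor(im,cv2.COLOR_RGB2HSV)
    if col=='black': return (h[...,2]<55).astype('uint8')
    a,b=H[col]; k=(h[...,0]>=a)|(h[...,0]<=b) if a>b else (h[...,0]>=a)&(h[...,0]<=b)
    return (k&(h[...,1]>smin)&(h[...,2]>vmin)).astype('uint8')
def blobs(im,col,amin=12,box=None,**k):
    m=mask(im,col,**k)
    if box: 
        z=np.zeros_like(m); x0,y0,x1,y1=box; z[y0:y1,x0:x1]=1; m=m*z
    n,l,s,ce=cv2.connectedComponentsWithStats(m)
    return sorted([(int(s[i,4]),ce[i].round(1).tolist(),s[i,:4].tolist()) for i in range(1,n) if s[i,4]>=amin],reverse=True)
E
python3 - <<'E'
from look import *
t=capture('top');s=capture('side')
for n,p,q in [('red',(363,252),(272,232)),('yellow',(402,200),(319,257)),('green',(356,212),(307,230)),('blue',(362,180),(336,231)),('black',(398,237),(284,256))]:
    T=blobs(t['pixels'],n,box=(p[0]-14,p[1]-14,p[0]+14,p[1]+14));S=blobs(s['pixels'],n,box=(q[0]-12,q[1]-10,q[0]+12,q[1]+10))
    print(n,T[:2],S[:2]); 
    if T and S: print('  ',tri(t,T[0][1],s,S[0][1]),onz(t,T[0][1],115))
for n in('red','yellow','green','blue','black'):
    print('st',n,[(b,onz(t,b[1],75).round(0)) for b in blobs(t['pixels'],n,box=(165,176,310,200),amin=30)])
for n,b in (('red',(170,240,200,262)),('orange',(260,255,295,275)),('black',(222,212,242,232)),('black',(250,248,266,266))): print(n,blobs(t['pixels'],n,box=b,amin=4))
im=np.vstack([cv2.resize(t['pixels'][160:280,150:310],None,fx=4.5,fy=4.5,interpolation=2)]);cv2.imwrite('pics/top1.png',im[...,::-1])
E
```

```text
red [(176, [362.9, 252.6], [356, 246, 15, 15])] [(173, [271.3, 233.3], [266, 226, 12, 16])]
   (array([ 431.77948154, -261.77651415,  106.09020072]), np.float64(0.2344980971111401)) [ 432.3217591  -260.70902177  115.        ]
yellow [(174, [401.6, 200.8], [394, 194, 16, 15])] [(205, [318.2, 258.3], [312, 250, 14, 17])]
   (array([ 563.52453639, -360.08237061,  105.60483648]), np.float64(0.6659686666627915)) [ 562.40756807 -358.05640453  115.        ]
green [] [(149, [307.3, 229.6], [302, 222, 12, 16])]
blue [(146, [361.8, 179.7], [355, 173, 14, 14])] [(151, [335.8, 231.9], [331, 224, 11, 16])]
   (array([ 616.57582478, -259.06609352,  106.29672018]), np.float64(0.8956568018542658)) [ 614.93779759 -258.0637727   115.        ]
black [(172, [397.3, 238.5], [390, 232, 16, 14])] [(167, [282.5, 256.7], [277, 249, 12, 16])]
   (array([ 467.77151568, -349.20398198,  101.91926681]), np.float64(0.11765052538040176)) [ 467.98444568 -346.51623367  115.        ]
st red [((185, [208.8, 186.9], [202, 180, 15, 15]), array([598., 138.,  75.]))]
st yellow [((170, [288.7, 183.9], [282, 177, 14, 15]), array([608., -71.,  75.]))]
st green [((93, [181.1, 188.1], [176, 182, 12, 13]), array([594., 211.,  75.]))]
st blue [((169, [235.4, 186.0], [229, 179, 14, 15]), array([601.,  69.,  75.]))]
st black [((116, [261.4, 184.3], [256, 178, 13, 14]), array([606.,   1.,  75.])), ((58, [166.4, 184.9], [165, 177, 8, 18]), array([602., 250.,  75.])), ((39, [193.2, 184.5], [192, 177, 3, 17]), array([604., 179.,  75.]))]
red [(56, [181.9, 252.8], [178, 250, 11, 7])]
orange [(8, [273.5, 264.5], [273, 263, 2, 4])]
black [(70, [231.6, 222.5], [228, 218, 8, 10])]
black [(27, [259.2, 257.3], [258, 252, 4, 11])]
```

View pics/top1.png

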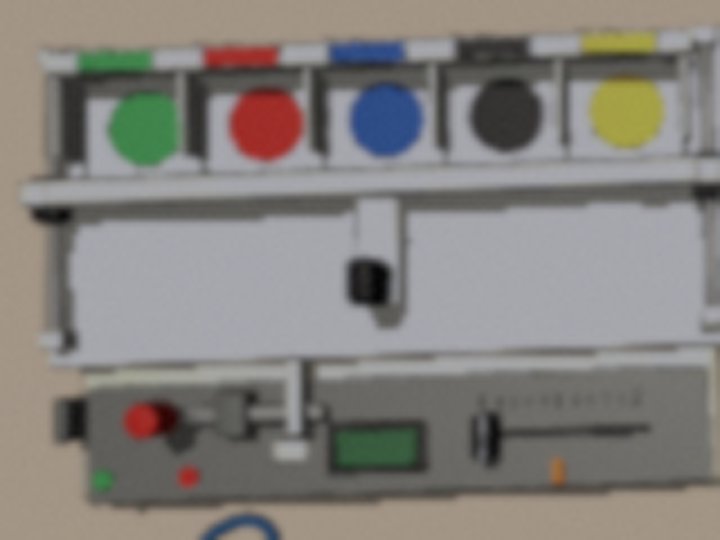

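Zoomed view: the bar stands up near the stations, its black grip is near top px (232,222). The bolt knob is by the red dot (locked) and the slider is at its left end. The orange pointer is at about (273.5,264.5).

The shaker's yaw is about 0.05 rad. I'll align the tool with it first, then travel to the clamp grip.

```bash
cat >> look.py <<'E'
from scipy.spatial.transform import Rotation as Rot
def RT():
    w,x,y,z=robot.state()['orientation']; return Rot.from_quat([x,y,z,w]).as_matrix()
def need(P,pinch=True,yaw=0.05):
    """units of shift (tool frame) to bring grasp point/TCP to P, and turn units to point down with yaw"""
    s=robot.state(); R=RT(); Rd=np.array([[np.cos(yaw),np.sin(yaw),0],[np.sin(yaw),-np.cos(yaw),0],[0,0,-1]]).T
    T=np.array(P,float)-([0,0,robot.pinch_z] if pinch else 0)
    a=Rot.from_matrix(R.T@Rd).as_rotvec(degrees=True)/5
    print('shift units in aligned frame',(Rd.T@(T-s['ee_pos'])/30).round(2),'turn',a.round(2),'ee',s['ee_pos'].round(1),'w',round(s['width'],1),'t',round(s['time_s'],1),'F',s['force'].round(1))
E
python3 -m creep '[{"az":0.92,"tz":-0.5},{"az":0.92,"tz":-0.5},{"az":0.92,"tz":-0.2},{"gripper":1}]'
python3 - <<'E'
from look import *
t=capture('top');s=capture('side')
print(onz(t,(231.6,222.5),150),onz(t,(273.5,264.5),62),onz(t,(259,257),98),onz(t,(182,252.8),130))
T=blobs(t['pixels'],'green',box=(342,198,370,226),smin=80);S=blobs(s['pixels'],'green',box=(295,220,319,240))
print(T,S,tri(t,T[0][1],s,S[0][1]))
need(onz(t,(231.6,222.5),150)[:2].tolist()+[220])
E
```

```text
[503.28316625  60.17634346 150.        ] [396.86801051 -33.44002126  62.        ] [ 4.18156132e+02 -2.62025893e-01  9.80000000e+01] [428.63678175 183.84438785 130.        ]
[(167, [357.2, 211.9], [350, 205, 15, 15])] [(149, [307.4, 229.6], [302, 222, 12, 16])] (array([ 534.5472866 , -247.4399377 ,  105.65292749]), np.float64(1.1045388669948515))
shift units in aligned frame [ 11.73 -22.21   0.57] turn [-0.01  0.    2.74] ee [ 185.1 -622.8  218.3] w 93.2 t 0.3 F [ 0.  -0.9  0.3]invalid input
```

The move was refused, probably because the rows need every key.

```bash
python3 -m creep '[{"tx":0,"ty":0,"tz":-0.5,"ax":0,"ay":0,"az":0.92,"gripper":1},{"tx":0,"ty":0,"tz":-0.5,"ax":0,"ay":0,"az":0.92,"gripper":1},{"tx":0,"ty":0,"tz":0,"ax":0,"ay":0,"az":0.9,"gripper":1},{"tx":0,"ty":0,"tz":0,"ax":0,"ay":0,"az":0,"gripper":1}]'
python3 -c "
from look import *
need([503.3,60.2,230])"
```

```text
time_s: 0.7
ee_pos: [185.3, -623.2, 249.1]
orientation: [0.0, 1.0, 0.025, 0.0]
force: [-0.1, 0.7, 0.2]
width: 93.1
gripper_force: 0.0
shift units in aligned frame [ 11.73 -22.22   1.26] turn [ 0.01 -0.   -0.  ] ee [ 185.3 -623.2  249.1] w 93.1 t 0.7 F [-0.1  0.7  0.2]
```

```bash
python3 -m creep '[{"tx":0.5,"ty":-0.9,"tz":0,"ax":0,"ay":0,"az":0,"gripper":1},{"tx":0.5,"ty":-0.9,"tz":0,"ax":0,"ay":0,"az":0,"gripper":1},{"tx":0.5,"ty":-0.9,"tz":0,"ax":0,"ay":0,"az":0,"gripper":1},{"tx":0.5,"ty":-0.9,"tz":0,"ax":0,"ay":0,"az":0,"gripper":1},{"tx":0.5,"ty":-0.9,"tz":0,"ax":0,"ay":0,"az":0,"gripper":1}]' | tail -6 | head -2
python3 -m creep '[{"tx":0.5,"ty":-0.9,"tz":0,"ax":0,"ay":0,"az":0,"gripper":1},{"tx":0.5,"ty":-0.9,"tz":0,"ax":0,"ay":0,"az":0,"gripper":1},{"tx":0.5,"ty":-0.9,"tz":0,"ax":0,"ay":0,"az":0,"gripper":1},{"tx":0.5,"ty":-0.9,"tz":0,"ax":0,"ay":0,"az":0,"gripper":1},{"tx":0.5,"ty":-0.9,"tz":0,"ax":0,"ay":0,"az":0,"gripper":1}]' >/dev/null
python3 -m creep '[{"tx":0.5,"ty":-0.9,"tz":0,"ax":0,"ay":0,"az":0,"gripper":1},{"tx":0.5,"ty":-0.9,"tz":0,"ax":0,"ay":0,"az":0,"gripper":1},{"tx":0.5,"ty":-0.9,"tz":0,"ax":0,"ay":0,"az":0,"gripper":1},{"tx":0.5,"ty":-0.9,"tz":0,"ax":0,"ay":0,"az":0,"gripper":1},{"tx":0.5,"ty":-0.9,"tz":0,"ax":0,"ay":0,"az":0,"gripper":1}]' >/dev/null
python3 -m creep '[{"tx":0.5,"ty":-0.9,"tz":0,"ax":0,"ay":0,"az":0,"gripper":1},{"tx":0.5,"ty":-0.9,"tz":0,"ax":0,"ay":0,"az":0,"gripper":1},{"tx":0.5,"ty":-0.9,"tz":0,"ax":0,"ay":0,"az":0,"gripper":1},{"tx":0.5,"ty":-0.9,"tz":0,"ax":0,"ay":0,"az":0,"gripper":1},{"tx":0.5,"ty":-0.9,"tz":0,"ax":0,"ay":0,"az":0,"gripper":1}]' >/dev/null
python3 -m creep '[{"tx":0.4,"ty":-0.9,"tz":0,"ax":0,"ay":0,"az":0,"gripper":1},{"tx":0.4,"ty":-0.9,"tz":0,"ax":0,"ay":0,"az":0,"gripper":1},{"tx":0.4,"ty":-0.9,"tz":0,"ax":0,"ay":0,"az":0,"gripper":1},{"tx":0.3,"ty":-0.9,"tz":0,"ax":0,"ay":0,"az":0,"gripper":1},{"tx":0,"ty":-0.6,"tz":0,"ax":0,"ay":0,"az":0,"gripper":1}]'
python3 - <<'E'
from look import *
need([503.3,60.2,230])
c=snap('wrist','w1.png'); print(c['intrinsics'],np.round(c['view'],3))
E
```

```text
time_s: 1.2
ee_pos: [253.6, -483.0, 248.2]
time_s: 3.2
ee_pos: [497.1, 61.8, 248.3]
orientation: [-0.001, 1.0, 0.027, -0.0]
force: [-0.4, 0.1, 1.0]
width: 93.3
gripper_force: 0.0
shift units in aligned frame [0.2  0.06 1.24] turn [-0.01 -0.    0.05] ee [497.1  61.8 248.3] w 93.3 t 3.2 F [-0.4  0.1  1. ]
[[356.36399212   0.         321.9690056 ]
 [  0.         356.36399212 201.90959407]
 [  0.           0.           1.        ]] [[ 5.40000e-02 -9.99000e-01 -0.00000e+00  3.49080e+01]
 [ 9.63000e-01  5.20000e-02 -2.64000e-01 -4.42805e+02]
 [ 2.64000e-01  1.40000e-02  9.64000e-01 -5.50610e+02]
 [ 0.00000e+00  0.00000e+00  0.00000e+00  1.00000e+00]]
```

View pics/w1.png

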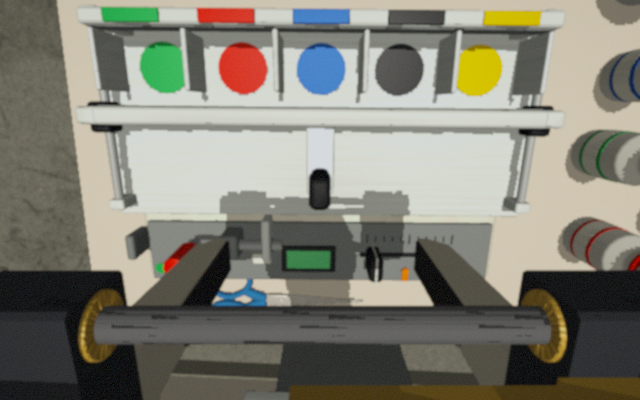

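Wrist view: discs sit at v≈69, u≈163…479, the bar at v≈116 and the black grip at (319,175–207). The slider is at (373,263), the orange pointer at (405,273), and the knob is at (180,258), partly behind a finger.

```bash
python3 - <<'E'
from look import *
c=capture('wrist');t=capture('top')
for n in('green','red','blue','black','yellow'):
    B=blobs(c['pixels'],n,box=(135,40,510,98),amin=900,smin=80)
    print(n,[(b,onz(c,b[1],75).round(1)) for b in B])
print('grip',blobs(c['pixels'],'black',box=(300,165,340,212)),blobs(c['pixels'],'orange',box=(395,260,415,285),amin=6))
g=mask(c['pixels'],'black')[160:215,300:340]; print(np.where(g.any(1))[0][[0,-1]]+160)
for p,z in(((319,182),155),((404.5,273),62),((373,248),101)): print(onz(c,p,z).round(1))
# divider / rail edge check: rail labels
E
```

```text
green [((1823, [167.5, 65.1], [145, 40, 44, 51]), array([594.5, 209.4,  75. ]))]
red [((1985, [247.1, 66.3], [223, 41, 49, 52]), array([597.6, 138.3,  75. ]))]
blue [((1939, [325.5, 67.4], [302, 42, 48, 52]), array([600.7,  68.3,  75. ]))]
black []
yellow [((1878, [483.6, 69.5], [462, 44, 45, 52]), array([607.2, -72.9,  75. ]))]
grip [(634, [323.9, 188.6], [314, 169, 20, 39])] [(73, [407.6, 273.4], [405, 267, 7, 13])]
[169 207]
[513.2  68.4 155. ]
[398.1 -29.8  62. ]
[441.   13.9 101. ]
```

```bash
python3 - <<'E'
from look import *
c=capture('wrist')
print(onz(c,(324,207.5),155).round(1),onz(c,(324,169),108).round(1),onz(c,(324,169),155).round(1))
im=c['pixels'];cv2.imwrite('pics/w2.png',cv2.resize(im[90:300,130:430],None,fx=2.6,fy=2.6,interpolation=2)[...,::-1])
E
```

```text
[493.7  58.1 155. ] [514.7  58.9 108. ] [523.1  59.7 155. ]
```

View pics/w2.png

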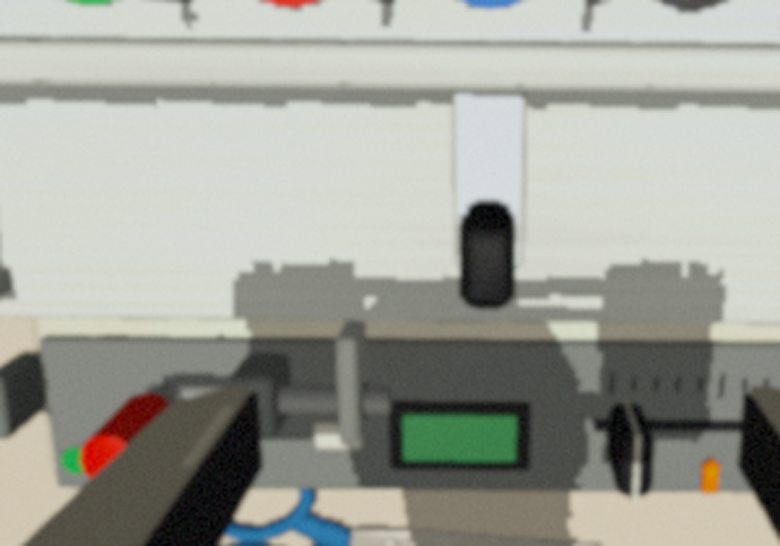

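Grip centre ≈ (504,59), top at 155. From the shaker's frame the bar value is about 0.022, so it must be drawn forward about 22 mm or more.

```bash
python3 -c "
from look import *
need([504,59,137],yaw=0.047)"
```

```text
shift units in aligned frame [ 0.26 -0.    4.34] turn [0.01 0.01 0.04] ee [496.3  58.5 248.4] w 93.0 t 3.4 F [ 0.3 -0.5  0. ]
```

```bash
python3 -m creep '[{"tx":0.26,"ty":0,"tz":1,"ax":0,"ay":0,"az":0,"gripper":1},{"tx":0,"ty":0,"tz":1,"ax":0,"ay":0,"az":0,"gripper":1},{"tx":0,"ty":0,"tz":1,"ax":0,"ay":0,"az":0,"gripper":1},{"tx":0,"ty":0,"tz":0.9,"ax":0,"ay":0,"az":0,"gripper":1},{"tx":0,"ty":0,"tz":0.44,"ax":0,"ay":0,"az":0,"gripper":1}]'
python3 -m creep '[{"tx":0,"ty":0,"tz":0,"ax":0,"ay":0,"az":0,"gripper":0},{"tx":0,"ty":0,"tz":0,"ax":0,"ay":0,"az":0,"gripper":0},{"tx":0,"ty":0,"tz":0,"ax":0,"ay":0,"az":0,"gripper":0},{"tx":0,"ty":0,"tz":0,"ax":0,"ay":0,"az":0,"gripper":0},{"tx":0,"ty":0,"tz":0,"ax":0,"ay":0,"az":0,"gripper":0}]'
python3 -m creep '[{"tx":0,"ty":0,"tz":0,"ax":0,"ay":0,"az":0,"gripper":0},{"tx":0,"ty":0,"tz":0,"ax":0,"ay":0,"az":0,"gripper":0},{"tx":0,"ty":0,"tz":0,"ax":0,"ay":0,"az":0,"gripper":0}]'
```

```text
time_s: 3.9
ee_pos: [502.9, 56.8, 116.2]
orientation: [0.001, 1.0, 0.024, -0.002]
force: [0.2, -0.1, -0.7]
width: 93.2
gripper_force: 0.0
time_s: 4.4
ee_pos: [504.9, 59.6, 119.3]
orientation: [-0.0, 1.0, 0.025, 0.001]
force: [-0.1, 0.5, 0.4]
width: 57.3
gripper_force: 0.0
time_s: 4.7
ee_pos: [504.4, 59.7, 118.6]
orientation: [-0.0, 1.0, 0.025, 0.0]
force: [-0.5, -0.1, 0.3]
width: 33.4
gripper_force: 0.0
```

```bash
python3 -m creep '[{"tx":0,"ty":0,"tz":0,"ax":0,"ay":0,"az":0,"gripper":0},{"tx":0,"ty":0,"tz":0,"ax":0,"ay":0,"az":0,"gripper":0},{"tx":0,"ty":0,"tz":0,"ax":0,"ay":0,"az":0,"gripper":0},{"tx":0,"ty":0,"tz":0,"ax":0,"ay":0,"az":0,"gripper":0}]'
python3 -m creep '[{"tx":-0.2,"ty":0,"tz":0,"ax":0,"ay":0,"az":0,"gripper":0},{"tx":-0.2,"ty":0,"tz":0,"ax":0,"ay":0,"az":0,"gripper":0},{"tx":-0.2,"ty":0,"tz":0,"ax":0,"ay":0,"az":0,"gripper":0}]'
python3 -m creep '[{"tx":-0.1,"ty":0,"tz":0,"ax":0,"ay":0,"az":0,"gripper":0},{"tx":-0.1,"ty":0,"tz":0,"ax":0,"ay":0,"az":0,"gripper":0}]'
```

```text
time_s: 5.1
ee_pos: [504.2, 64.5, 118.4]
orientation: [-0.003, 1.0, 0.027, 0.0]
force: [-0.7, 8.6, -1.7]
width: 16.3
gripper_force: 30.0
time_s: 5.4
ee_pos: [487.8, 63.7, 118.5]
orientation: [-0.003, 1.0, 0.026, 0.002]
force: [3.3, 9.8, -4.9]
width: 15.7
gripper_force: 30.0
time_s: 5.6
ee_pos: [481.7, 63.4, 118.5]
orientation: [-0.003, 1.0, 0.026, 0.002]
force: [3.2, 9.7, -4.8]
width: 16.1
gripper_force: 30.0
```

The grip pulled the hand about +5 mm in y, which may be a hand-to-camera bias; I'll check it on the bottles. I keep drawing the bar to its stop.

```bash
python3 -m creep '[{"tx":-0.1,"ty":-0.05,"tz":0,"ax":0,"ay":0,"az":0,"gripper":0},{"tx":-0.1,"ty":-0.05,"tz":0,"ax":0,"ay":0,"az":0,"gripper":0}]' | grep -E "pos|force"
python3 -m creep '[{"tx":-0.1,"ty":-0.05,"tz":0,"ax":0,"ay":0,"az":0,"gripper":0},{"tx":0,"ty":0,"tz":0,"ax":0,"ay":0,"az":0,"gripper":0},{"tx":0,"ty":0,"tz":0,"ax":0,"ay":0,"az":0,"gripper":0}]' | grep -E "pos|force"
```

```text
ee_pos: [481.3, 63.5, 118.6]
force: [15.1, 1.2, -17.4]
gripper_force: 30.0
ee_pos: [480.9, 63.4, 118.8]
force: [15.1, 2.6, -18.2]
gripper_force: 30.0
```

Stop reached (force 15 N, no more travel). Next I ease off, release, rise and go above the green bottle.

```bash
python3 -m creep '[{"tx":0.3,"ty":0,"tz":0,"ax":0,"ay":0,"az":0,"gripper":0},{"tx":0,"ty":0,"tz":0,"ax":0,"ay":0,"az":0,"gripper":1},{"tx":0,"ty":0,"tz":0,"ax":0,"ay":0,"az":0,"gripper":1},{"tx":0,"ty":0,"tz":0,"ax":0,"ay":0,"az":0,"gripper":1},{"tx":0,"ty":0,"tz":0,"ax":0,"ay":0,"az":0,"gripper":1}]' | grep -E "pos|force|width"
python3 -m creep '[{"tx":0,"ty":0,"tz":-0.8,"ax":0,"ay":0,"az":0,"gripper":1},{"tx":0,"ty":0,"tz":-1,"ax":0,"ay":0,"az":0,"gripper":1},{"tx":0,"ty":0,"tz":-1,"ax":0,"ay":0,"az":0,"gripper":1},{"tx":0,"ty":0,"tz":-1,"ax":0,"ay":0,"az":0,"gripper":1},{"tx":0,"ty":0,"tz":-0.3,"ax":0,"ay":0,"az":0,"gripper":1}]' | grep -E "pos|force|width"
python3 -c "
from look import *
need([534.5,-247.4,265],yaw=0.047)"
```

```text
ee_pos: [479.5, 62.8, 118.5]
force: [-0.4, 0.2, -0.1]
width: 43.4
gripper_force: 0.0
ee_pos: [481.5, 63.3, 244.5]
force: [0.2, -0.2, -0.8]
width: 83.4
gripper_force: 0.0
shift units in aligned frame [ 1.28 10.43 -0.06] turn [-0.01 -0.07  0.03] ee [481.5  63.3 244.5] w 83.4 t 7.1 F [ 0.2 -0.2 -0.8]
```

```bash
python3 -m creep '[{"tx":0.1,"ty":1,"tz":0,"ax":0,"ay":0,"az":0,"gripper":1},{"tx":0.1,"ty":1,"tz":0,"ax":0,"ay":0,"az":0,"gripper":1},{"tx":0.1,"ty":1,"tz":0,"ax":0,"ay":0,"az":0,"gripper":1},{"tx":0.1,"ty":1,"tz":0,"ax":0,"ay":0,"az":0,"gripper":1},{"tx":0.1,"ty":1,"tz":0,"ax":0,"ay":0,"az":0,"gripper":1}]' >/dev/null
python3 -m creep '[{"tx":0.2,"ty":1,"tz":0,"ax":0,"ay":0,"az":0,"gripper":1},{"tx":0.2,"ty":1,"tz":0,"ax":0,"ay":0,"az":0,"gripper":1},{"tx":0.1,"ty":1,"tz":0,"ax":0,"ay":0,"az":0,"gripper":1},{"tx":0.1,"ty":1,"tz":0,"ax":0,"ay":0,"az":0,"gripper":1},{"tx":0.1,"ty":1,"tz":0,"ax":0,"ay":0,"az":0,"gripper":1}]' >/dev/null
python3 -m creep '[{"tx":0.08,"ty":0.43,"tz":0,"ax":0,"ay":0,"az":0,"gripper":1},{"tx":0,"ty":0,"tz":0,"ax":0,"ay":0,"az":0,"gripper":1},{"tx":0,"ty":0,"tz":0,"ax":0,"ay":0,"az":0,"gripper":1}]' >/dev/null
python3 - <<'E'
from look import *
need([534.5,-247.4,107],yaw=0.047)
c=snap('wrist','w3.png'); print(proj(c,[534.5,-247.4,122]))
for n in('red','yellow','green','blue','black'): print(n,[(b,onz(c,b[1],115).round(0)) for b in blobs(c['pixels'],n,amin=150,smin=100)])
E
```

```text
shift units in aligned frame [0.01 0.06 5.09] turn [-0.03  0.01  0.05] ee [ 534.  -245.6  240.9] w 93.2 t 8.4 F [-0.   0.7  0.2]
[324.05256584 195.3026869 ]
red [((1184, [334.2, 290.7], [315, 272, 39, 35]), array([ 444., -261.,  115.]))]
yellow [((5116, [477.7, 391.1], [289, 377, 351, 23]), array([ 340., -410.,  115.])), ((2071, [459.5, 164.2], [432, 141, 56, 48]), array([ 565., -358.,  115.])), ((1586, [127.2, 93.5], [107, 69, 40, 50]), array([607., -89., 115.])), ((1469, [94.3, 326.7], [77, 289, 47, 75]), array([394., -39., 115.])), ((1400, [549.1, 326.3], [521, 289, 46, 74]), array([ 417., -465.,  115.])), ((832, [89.0, 46.9], [60, 40, 58, 15]), array([640., -63., 115.])), ((492, [430.4, 39.6], [415, 0, 58, 66]), array([ 658., -321.,  115.])), ((151, [419.2, 144.7], [411, 129, 32, 44]), array([ 579., -322.,  115.]))]
green [((1611, [325.1, 190.6], [305, 167, 42, 48]), array([ 537., -248.,  115.]))]
blue [((1764, [345.2, 92.4], [322, 69, 47, 48]), array([ 617., -260.,  115.]))]
black [((28896, [289.7, 326.5], [0, 242, 640, 158]), array([ 404., -222.,  115.])), ((4257, [216.1, 377.0], [161, 352, 106, 48]), array([ 344., -151.,  115.])), ((838, [42.2, 92.7], [29, 69, 28, 49]), array([604., -23., 115.])), ((287, [186.6, 168.0], [169, 155, 26, 29]), array([ 550., -133.,  115.])), ((254, [10.2, 46.6], [0, 41, 22, 12]), array([637.,  -4., 115.]))]
```

View pics/w3.png

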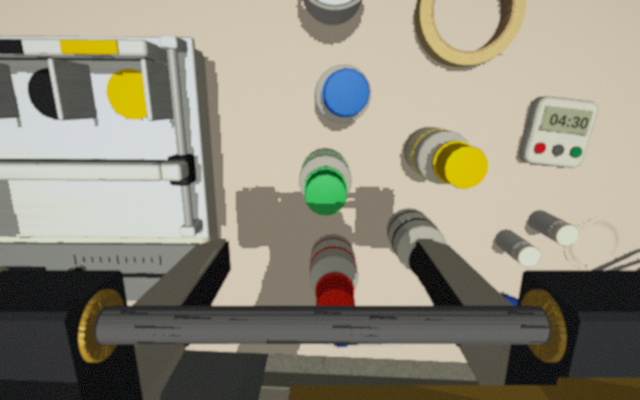

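Wrist view: green cap at (325,190), agreeing with the estimate (≈(536,-248)). No other bottle is under the fingers. I'll descend and grip.

```bash
python3 -m creep '[{"tx":0.04,"ty":0.06,"tz":1,"ax":0,"ay":0,"az":0,"gripper":1},{"tx":0,"ty":0,"tz":1,"ax":0,"ay":0,"az":0,"gripper":1},{"tx":0,"ty":0,"tz":1,"ax":0,"ay":0,"az":0,"gripper":1},{"tx":0,"ty":0,"tz":1,"ax":0,"ay":0,"az":0,"gripper":1},{"tx":0,"ty":0,"tz":0.9,"ax":0,"ay":0,"az":0,"gripper":1}]' >/dev/null
python3 -m creep '[{"tx":0,"ty":0,"tz":0.15,"ax":0,"ay":0,"az":0,"gripper":0.4},{"tx":0,"ty":0,"tz":0,"ax":0,"ay":0,"az":0,"gripper":0},{"tx":0,"ty":0,"tz":0,"ax":0,"ay":0,"az":0,"gripper":0},{"tx":0,"ty":0,"tz":0,"ax":0,"ay":0,"az":0,"gripper":0},{"tx":0,"ty":0,"tz":0,"ax":0,"ay":0,"az":0,"gripper":0}]' |grep -E "pos|force|width"
python3 -m creep '[{"tx":0,"ty":0,"tz":0,"ax":0,"ay":0,"az":0,"gripper":0},{"tx":0,"ty":0,"tz":0,"ax":0,"ay":0,"az":0,"gripper":0},{"tx":0,"ty":0,"tz":0,"ax":0,"ay":0,"az":0,"gripper":0}]' |grep -E "pos|force|width"
```

```text
ee_pos: [536.2, -249.6, 91.4]
force: [0.1, -0.3, 0.1]
width: 57.9
gripper_force: 0.0
ee_pos: [535.4, -249.3, 90.1]
force: [-0.4, -0.1, 1.5]
width: 35.4
gripper_force: 30.0
```

Gripped at 35.4 mm. I lift it and carry it to the green station.

```bash
python3 -m creep '[{"tx":0,"ty":0,"tz":-0.6,"ax":0,"ay":0,"az":0,"gripper":0},{"tx":0,"ty":0,"tz":-1,"ax":0,"ay":0,"az":0,"gripper":0},{"tx":0,"ty":0,"tz":-1,"ax":0,"ay":0,"az":0,"gripper":0},{"tx":0,"ty":0,"tz":-1,"ax":0,"ay":0,"az":0,"gripper":0},{"tx":0.1,"ty":-0.5,"tz":-1,"ax":0,"ay":0,"az":0,"gripper":0}]' |grep -E "pos|force|width"
python3 -m creep '[{"tx":0.15,"ty":-0.9,"tz":-0.4,"ax":0,"ay":0,"az":0,"gripper":0},{"tx":0.15,"ty":-0.9,"tz":0,"ax":0,"ay":0,"az":0,"gripper":0},{"tx":0.15,"ty":-0.9,"tz":0,"ax":0,"ay":0,"az":0,"gripper":0},{"tx":0.15,"ty":-0.9,"tz":0,"ax":0,"ay":0,"az":0,"gripper":0},{"tx":0.15,"ty":-0.9,"tz":0,"ax":0,"ay":0,"az":0,"gripper":0}]' |grep -E "pos|force|width"
python3 -m creep '[{"tx":0.15,"ty":-0.9,"tz":0,"ax":0,"ay":0,"az":0,"gripper":0},{"tx":0.15,"ty":-0.9,"tz":0,"ax":0,"ay":0,"az":0,"gripper":0},{"tx":0.15,"ty":-0.9,"tz":0,"ax":0,"ay":0,"az":0,"gripper":0},{"tx":0.15,"ty":-0.9,"tz":0,"ax":0,"ay":0,"az":0,"gripper":0},{"tx":0.15,"ty":-0.9,"tz":0,"ax":0,"ay":0,"az":0,"gripper":0}]' |grep -E "pos|force|width"
python3 -m creep '[{"tx":0.15,"ty":-0.9,"tz":0,"ax":0,"ay":0,"az":0,"gripper":0},{"tx":0.15,"ty":-0.9,"tz":0,"ax":0,"ay":0,"az":0,"gripper":0},{"tx":0.15,"ty":-0.9,"tz":0,"ax":0,"ay":0,"az":0,"gripper":0},{"tx":0.15,"ty":-0.9,"tz":0,"ax":0,"ay":0,"az":0,"gripper":0},{"tx":0.1,"ty":-0.9,"tz":0,"ax":0,"ay":0,"az":0,"gripper":0}]' |grep -E "pos|force|width"
python3 -m creep '[{"tx":0,"ty":-0.8,"tz":0,"ax":0,"ay":0,"az":0,"gripper":0},{"tx":0,"ty":-0.4,"tz":0,"ax":0,"ay":0,"az":0,"gripper":0},{"tx":0,"ty":0,"tz":0,"ax":0,"ay":0,"az":0,"gripper":0},{"tx":0,"ty":0,"tz":0,"ax":0,"ay":0,"az":0,"gripper":0}]' |grep -E "pos|force|width"
python3 - <<'E'
from look import *
need([582,209.3,185],yaw=0.047)
c=snap('wrist','w4.png'); print(proj(c,[594.4,210,75]))
E
```

```text
ee_pos: [536.2, -237.1, 228.6]
force: [0.8, -0.2, -0.8]
width: 35.6
gripper_force: 30.0
ee_pos: [552.9, -97.2, 239.6]
force: [0.1, 0.0, -2.0]
width: 35.7
gripper_force: 30.0
ee_pos: [568.7, 38.7, 239.5]
force: [1.2, -0.1, -1.9]
width: 35.7
gripper_force: 30.0
ee_pos: [583.1, 174.3, 239.4]
force: [-0.5, 0.6, -0.3]
width: 35.3
gripper_force: 30.0
ee_pos: [581.8, 207.7, 239.7]
force: [-0.3, 0.4, -1.4]
width: 35.5
gripper_force: 30.0
shift units in aligned frame [ 0.01 -0.05  2.45] turn [0.02 0.01 0.02] ee [581.8 207.7 239.7] w 35.5 t 12.2 F [-0.3  0.4 -1.4]
[319.50027296 170.59212158]
```

View pics/w4.png

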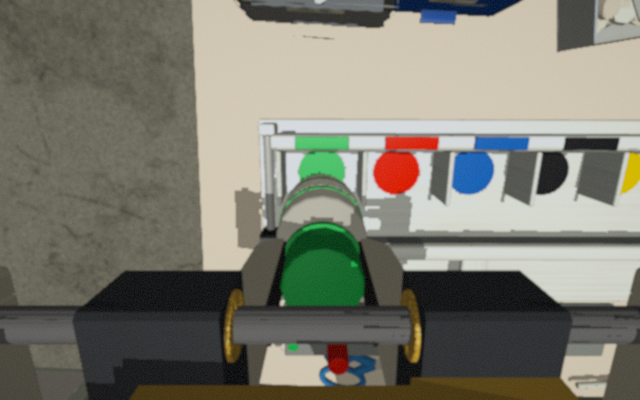

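The green bottle hangs centred over its station (disc u≈321, bottle u≈322, dividers either side). I lower and release.

```bash
python3 -m creep '[{"tx":0,"ty":-0.03,"tz":0.7,"ax":0,"ay":0,"az":0,"gripper":0},{"tx":0,"ty":0,"tz":0.8,"ax":0,"ay":0,"az":0,"gripper":0},{"tx":0,"ty":0,"tz":0.6,"ax":0,"ay":0,"az":0,"gripper":0},{"tx":0,"ty":0,"tz":0.3,"ax":0,"ay":0,"az":0,"gripper":0},{"tx":0,"ty":0,"tz":0.06,"ax":0,"ay":0,"az":0,"gripper":0}]' |grep -E "pos|force|width"
python3 -m creep '[{"tx":0,"ty":0,"tz":0,"ax":0,"ay":0,"az":0,"gripper":0},{"tx":0,"ty":0,"tz":0,"ax":0,"ay":0,"az":0,"gripper":0.65},{"tx":0,"ty":0,"tz":0,"ax":0,"ay":0,"az":0,"gripper":0.65},{"tx":0,"ty":0,"tz":0,"ax":0,"ay":0,"az":0,"gripper":0.65},{"tx":0,"ty":0,"tz":0,"ax":0,"ay":0,"az":0,"gripper":0.65}]' |grep -E "pos|force|width"
python3 -m creep '[{"tx":0,"ty":0,"tz":-0.5,"ax":0,"ay":0,"az":0,"gripper":0.7},{"tx":0,"ty":0,"tz":-1,"ax":0,"ay":0,"az":0,"gripper":0.7},{"tx":0,"ty":0,"tz":-1,"ax":0,"ay":0,"az":0,"gripper":0.7},{"tx":0,"ty":0.5,"tz":-0.2,"ax":0,"ay":0,"az":0,"gripper":1}]' |grep -E "pos|force|width"
python3 - <<'E'
from look import *
c=capture('top')
for n in('red','yellow','green','blue','black'): print(n,[(b,onz(c,b[1],110).round(0)) for b in blobs(c['pixels'],n,amin=60,smin=80,box=(335,165,430,265))])
g=blobs(c['pixels'],'green',box=(160,170,200,200),smin=80);print(g,onz(c,g[0][1],190))
need([431,-261,265],yaw=0.047)
E
```

```text
ee_pos: [581.6, 208.6, 165.5]
force: [0.2, -0.4, -0.8]
width: 35.4
gripper_force: 30.0
ee_pos: [581.9, 210.6, 166.8]
force: [0.4, -0.8, 0.6]
width: 59.3
gripper_force: 0.0
ee_pos: [583.7, 199.1, 251.3]
force: [-0.1, 0.5, -0.3]
width: 69.5
gripper_force: 0.0
red [((210, [363.1, 252.6], [355, 245, 17, 16]), array([ 432., -262.,  110.]))]
yellow [((219, [401.7, 200.7], [393, 193, 18, 16]), array([ 563., -359.,  110.]))]
green []
blue [((172, [361.8, 179.7], [355, 173, 15, 15]), array([ 616., -259.,  110.]))]
black [((160, [397.2, 238.4], [390, 232, 15, 14]), array([ 468., -347.,  110.]))]
[(13, [187.0, 184.0], [186, 182, 3, 5])] [590.94967067 157.92220543 190.        ]
shift units in aligned frame [-5.82 14.87  0.14] turn [ 0.01 -0.07  0.01] ee [584.3 192.7 250.4] w 72.5 t 13.7 F [ 0.2 -2.1  0.1]
```

```bash
python3 -m creep '[{"tx":-0.35,"ty":0.9,"tz":0,"ax":0,"ay":0,"az":0,"gripper":1},{"tx":-0.35,"ty":0.9,"tz":0,"ax":0,"ay":0,"az":0,"gripper":1},{"tx":-0.35,"ty":0.9,"tz":0,"ax":0,"ay":0,"az":0,"gripper":1},{"tx":-0.35,"ty":0.9,"tz":0,"ax":0,"ay":0,"az":0,"gripper":1},{"tx":-0.35,"ty":0.9,"tz":0,"ax":0,"ay":0,"az":0,"gripper":1}]' >/dev/null
python3 -m creep '[{"tx":-0.35,"ty":0.9,"tz":0,"ax":0,"ay":0,"az":0,"gripper":1},{"tx":-0.35,"ty":0.9,"tz":0,"ax":0,"ay":0,"az":0,"gripper":1},{"tx":-0.35,"ty":0.9,"tz":0,"ax":0,"ay":0,"az":0,"gripper":1},{"tx":-0.35,"ty":0.9,"tz":0,"ax":0,"ay":0,"az":0,"gripper":1},{"tx":-0.35,"ty":0.9,"tz":0,"ax":0,"ay":0,"az":0,"gripper":1}]' >/dev/null
python3 -m creep '[{"tx":-0.35,"ty":0.9,"tz":0,"ax":0,"ay":0,"az":0,"gripper":1},{"tx":-0.35,"ty":0.9,"tz":0,"ax":0,"ay":0,"az":0,"gripper":1},{"tx":-0.35,"ty":0.9,"tz":0,"ax":0,"ay":0,"az":0,"gripper":1},{"tx":-0.35,"ty":0.9,"tz":0,"ax":0,"ay":0,"az":0,"gripper":1},{"tx":-0.35,"ty":0.9,"tz":0,"ax":0,"ay":0,"az":0,"gripper":1}]' >/dev/null
python3 -m creep '[{"tx":-0.3,"ty":0.9,"tz":0,"ax":0,"ay":0,"az":0,"gripper":1},{"tx":-0.2,"ty":0.4,"tz":0,"ax":0,"ay":0,"az":0,"gripper":1},{"tx":0,"ty":0,"tz":0,"ax":0,"ay":0,"az":0,"gripper":1},{"tx":0,"ty":0,"tz":0,"ax":0,"ay":0,"az":0,"gripper":1}]' >/dev/null
python3 - <<'E'
from look import *
c=capture('wrist'); t=capture('top')
print([(b,onz(c,b[1],112).round(0)) for b in blobs(c['pixels'],'red',amin=300,smin=100,box=(230,100,400,250))])
g=blobs(t['pixels'],'green',box=(150,160,200,200),smin=80);print(g,onz(t,g[0][1],190))
need([432,-262,109],yaw=0.047)
E
```

```text
[((1658, [330.5, 190.4], [309, 167, 44, 48]), array([ 433., -263.,  112.]))]
[(212, [165.1, 187.6], [157, 180, 19, 17]), (59, [174.9, 173.5], [168, 172, 15, 4]), (32, [184.7, 182.8], [180, 181, 9, 6])] [582.05564441 208.58960753 190.        ]
shift units in aligned frame [-0.04  0.24  5.23] turn [-0.02 -0.    0.07] ee [ 432.8 -254.7  247. ] w 93.1 t 15.7 F [-0.9 -1.1  0.8]
```

Green stands at (582,209), as intended. Now the red one: grip, lift, carry.

```bash
python3 -m creep '[{"tx":0,"ty":0.26,"tz":1,"ax":0,"ay":0,"az":0,"gripper":1},{"tx":0,"ty":0,"tz":1,"ax":0,"ay":0,"az":0,"gripper":1},{"tx":0,"ty":0,"tz":1,"ax":0,"ay":0,"az":0,"gripper":1},{"tx":0,"ty":0,"tz":1,"ax":0,"ay":0,"az":0,"gripper":1},{"tx":0,"ty":0,"tz":0.9,"ax":0,"ay":0,"az":0,"gripper":0.7}]' >/dev/null
python3 -m creep '[{"tx":0,"ty":0,"tz":0.33,"ax":0,"ay":0,"az":0,"gripper":0.4},{"tx":0,"ty":0,"tz":0,"ax":0,"ay":0,"az":0,"gripper":0},{"tx":0,"ty":0,"tz":0,"ax":0,"ay":0,"az":0,"gripper":0},{"tx":0,"ty":0,"tz":0,"ax":0,"ay":0,"az":0,"gripper":0},{"tx":0,"ty":0,"tz":0,"ax":0,"ay":0,"az":0,"gripper":0}]' |grep -E "pos|force|width"
python3 -m creep '[{"tx":0,"ty":0,"tz":0,"ax":0,"ay":0,"az":0,"gripper":0},{"tx":0,"ty":0,"tz":0,"ax":0,"ay":0,"az":0,"gripper":0},{"tx":0,"ty":0,"tz":0,"ax":0,"ay":0,"az":0,"gripper":0}]' |grep -E "pos|force|width"
python3 -m creep '[{"tx":0,"ty":0,"tz":-0.6,"ax":0,"ay":0,"az":0,"gripper":0},{"tx":0,"ty":0,"tz":-1,"ax":0,"ay":0,"az":0,"gripper":0},{"tx":0,"ty":0,"tz":-1,"ax":0,"ay":0,"az":0,"gripper":0},{"tx":0,"ty":0,"tz":-1,"ax":0,"ay":0,"az":0,"gripper":0},{"tx":0,"ty":0,"tz":-1,"ax":0,"ay":0,"az":0,"gripper":0}]' |grep -E "pos|force|width"
python3 -c "
from look import *
need([585.7,138,259],yaw=0.047)"
```

```text
ee_pos: [433.4, -264.8, 91.5]
force: [0.4, 0.3, -0.2]
width: 49.4
gripper_force: 0.0
ee_pos: [432.8, -264.5, 90.7]
force: [0.8, 0.5, 2.3]
width: 35.4
gripper_force: 30.0
ee_pos: [431.8, -264.2, 229.0]
force: [0.8, -0.6, -1.2]
width: 35.5
gripper_force: 30.0
shift units in aligned frame [  5.75 -13.15  -0.37] turn [-0.01  0.01  0.03] ee [ 431.8 -264.2  229. ] w 35.5 t 17.4 F [ 0.8 -0.6 -1.2]
```

```bash
python3 -m creep '[{"tx":0.5,"ty":-0.9,"tz":-0.4,"ax":0,"ay":0,"az":0,"gripper":0},{"tx":0.5,"ty":-0.9,"tz":0,"ax":0,"ay":0,"az":0,"gripper":0},{"tx":0.5,"ty":-0.9,"tz":0,"ax":0,"ay":0,"az":0,"gripper":0},{"tx":0.5,"ty":-0.9,"tz":0,"ax":0,"ay":0,"az":0,"gripper":0},{"tx":0.5,"ty":-0.9,"tz":0,"ax":0,"ay":0,"az":0,"gripper":0}]' >/dev/null
python3 -m creep '[{"tx":0.5,"ty":-0.9,"tz":0,"ax":0,"ay":0,"az":0,"gripper":0},{"tx":0.5,"ty":-0.9,"tz":0,"ax":0,"ay":0,"az":0,"gripper":0},{"tx":0.5,"ty":-0.9,"tz":0,"ax":0,"ay":0,"az":0,"gripper":0},{"tx":0.5,"ty":-0.9,"tz":0,"ax":0,"ay":0,"az":0,"gripper":0},{"tx":0.5,"ty":-0.9,"tz":0,"ax":0,"ay":0,"az":0,"gripper":0}]' >/dev/null
python3 -m creep '[{"tx":0.4,"ty":-0.9,"tz":0,"ax":0,"ay":0,"az":0,"gripper":0},{"tx":0.35,"ty":-0.9,"tz":0,"ax":0,"ay":0,"az":0,"gripper":0},{"tx":0,"ty":-0.9,"tz":0,"ax":0,"ay":0,"az":0,"gripper":0},{"tx":0,"ty":-0.9,"tz":0,"ax":0,"ay":0,"az":0,"gripper":0},{"tx":0,"ty":-0.55,"tz":0,"ax":0,"ay":0,"az":0,"gripper":0}]' >/dev/null
python3 -m creep '[{"tx":0,"ty":0,"tz":0,"ax":0,"ay":0,"az":0,"gripper":0},{"tx":0,"ty":0,"tz":0,"ax":0,"ay":0,"az":0,"gripper":0}]' >/dev/null
python3 - <<'E'
from look import *
need([585.7,138,185],yaw=0.047)
c=capture('wrist'); 
print(proj(c,[597.7,138.5,75]),[b for b in blobs(c['pixels'],'red',amin=200,smin=80,box=(200,100,450,340))])
E
```

```text
shift units in aligned frame [ 0.02 -0.04  2.46] turn [0.02 0.01 0.02] ee [585.1 136.6 239.9] w 35.5 t 19.1 F [ 1.1 -0.1 -1.6]
[319.86248209 170.6332892 ] [(6181, [321.9, 267.2], [280, 221, 86, 86]), (1813, [320.0, 156.1], [294, 136, 53, 47]), (350, [320.1, 194.9], [281, 185, 80, 31])]
```

```bash
python3 -m creep '[{"tx":0,"ty":-0.03,"tz":0.7,"ax":0,"ay":0,"az":0,"gripper":0},{"tx":0,"ty":0,"tz":0.8,"ax":0,"ay":0,"az":0,"gripper":0},{"tx":0,"ty":0,"tz":0.6,"ax":0,"ay":0,"az":0,"gripper":0},{"tx":0,"ty":0,"tz":0.3,"ax":0,"ay":0,"az":0,"gripper":0},{"tx":0,"ty":0,"tz":0.05,"ax":0,"ay":0,"az":0,"gripper":0}]' |grep -E "pos|force|width"
python3 -m creep '[{"tx":0,"ty":0,"tz":0,"ax":0,"ay":0,"az":0,"gripper":0},{"tx":0,"ty":0,"tz":0,"ax":0,"ay":0,"az":0,"gripper":0.65},{"tx":0,"ty":0,"tz":0,"ax":0,"ay":0,"az":0,"gripper":0.65},{"tx":0,"ty":0,"tz":0,"ax":0,"ay":0,"az":0,"gripper":0.65},{"tx":0,"ty":0,"tz":0,"ax":0,"ay":0,"az":0,"gripper":0.65}]' |grep -E "pos|force|width"
python3 -m creep '[{"tx":0,"ty":0,"tz":-0.5,"ax":0,"ay":0,"az":0,"gripper":0.65},{"tx":0,"ty":0,"tz":-1,"ax":0,"ay":0,"az":0,"gripper":0.65},{"tx":0,"ty":0,"tz":-1,"ax":0,"ay":0,"az":0,"gripper":0.65},{"tx":0,"ty":0.5,"tz":-0.2,"ax":0,"ay":0,"az":0,"gripper":1},{"tx":0,"ty":0.8,"tz":0,"ax":0,"ay":0,"az":0,"gripper":1}]' |grep -E "pos|force|width"
python3 -m creep '[{"tx":0.1,"ty":1,"tz":0,"ax":0,"ay":0,"az":0,"gripper":1},{"tx":0.1,"ty":1,"tz":0,"ax":0,"ay":0,"az":0,"gripper":1},{"tx":0.1,"ty":1,"tz":0,"ax":0,"ay":0,"az":0,"gripper":1},{"tx":0.1,"ty":1,"tz":0,"ax":0,"ay":0,"az":0,"gripper":1},{"tx":0,"ty":1,"tz":0,"ax":0,"ay":0,"az":0,"gripper":1}]' >/dev/null
python3 -m creep '[{"tx":0,"ty":1,"tz":0,"ax":0,"ay":0,"az":0,"gripper":1},{"tx":0,"ty":1,"tz":0,"ax":0,"ay":0,"az":0,"gripper":1},{"tx":0,"ty":1,"tz":0,"ax":0,"ay":0,"az":0,"gripper":1},{"tx":0,"ty":1,"tz":0,"ax":0,"ay":0,"az":0,"gripper":1},{"tx":0,"ty":1,"tz":0,"ax":0,"ay":0,"az":0,"gripper":1}]' >/dev/null
python3 -m creep '[{"tx":0,"ty":1,"tz":0,"ax":0,"ay":0,"az":0,"gripper":1},{"tx":0,"ty":0.9,"tz":0,"ax":0,"ay":0,"az":0,"gripper":1},{"tx":0,"ty":0,"tz":0,"ax":0,"ay":0,"az":0,"gripper":1},{"tx":0,"ty":0,"tz":0,"ax":0,"ay":0,"az":0,"gripper":1}]' >/dev/null
cat >> look.py <<'E'
def survey(z=190):
    t=capture('top')
    for n in('green','red','blue','black','yellow'):
        print(n,'bench',[onz(t,b[1],110).round(0)[:2] for b in blobs(t['pixels'],n,amin=60,smin=80,box=(320,150,470,280))],
         'shaker',[(b[0],onz(t,b[1],z).round(0)[:2]) for b in blobs(t['pixels'],n,amin=90,smin=80,box=(150,160,310,202))])
def near(col,z=112,box=(220,90,420,255)):
    c=capture('wrist'); print([(b[0],b[1],onz(c,b[1],z).round(0)) for b in blobs(c['pixels'],col,amin=300,smin=100,box=box)])
E
python3 - <<'E'
from look import *
survey(); near('blue'); need([616.5,-259.5,109],yaw=0.047)
E
```

```text
ee_pos: [585.1, 137.4, 166.1]
force: [-0.2, 0.8, -0.2]
width: 35.9
gripper_force: 30.0
ee_pos: [585.5, 139.2, 167.4]
force: [-0.7, -0.6, 0.2]
width: 59.3
gripper_force: 0.0
ee_pos: [587.6, 101.5, 249.3]
force: [0.5, -0.1, -0.7]
width: 72.0
gripper_force: 0.0
green bench [] shaker [(222, array([582., 208.]))]
red bench [array([ 527., -302.])] shaker [(275, array([584., 136.]))]
blue bench [] shaker [(205, array([587.,  45.]))]
black bench [array([ 553., -224.])] shaker []
yellow bench [] shaker [(206, array([593., -79.]))]
[(1566, [327.9, 189.2], array([ 618., -260.,  112.]))]
shift units in aligned frame [-0.02  0.18  5.24] turn [-0.02  0.    0.06] ee [ 616.8 -254.   247.4] w 92.8 t 22.2 F [-0.2  0.3  0.5]
```

```bash
python3 -m creep '[{"tx":0,"ty":0.19,"tz":1,"ax":0,"ay":0,"az":0,"gripper":1},{"tx":0,"ty":0,"tz":1,"ax":0,"ay":0,"az":0,"gripper":1},{"tx":0,"ty":0,"tz":1,"ax":0,"ay":0,"az":0,"gripper":1},{"tx":0,"ty":0,"tz":1,"ax":0,"ay":0,"az":0,"gripper":1},{"tx":0,"ty":0,"tz":0.9,"ax":0,"ay":0,"az":0,"gripper":0.7}]' >/dev/null
python3 -m creep '[{"tx":0,"ty":0,"tz":0.34,"ax":0,"ay":0,"az":0,"gripper":0.4},{"tx":0,"ty":0,"tz":0,"ax":0,"ay":0,"az":0,"gripper":0},{"tx":0,"ty":0,"tz":0,"ax":0,"ay":0,"az":0,"gripper":0},{"tx":0,"ty":0,"tz":0,"ax":0,"ay":0,"az":0,"gripper":0},{"tx":0,"ty":0,"tz":0,"ax":0,"ay":0,"az":0,"gripper":0}]' |grep -E "pos|force|width"
python3 -m creep '[{"tx":0,"ty":0,"tz":0,"ax":0,"ay":0,"az":0,"gripper":0},{"tx":0,"ty":0,"tz":0,"ax":0,"ay":0,"az":0,"gripper":0},{"tx":0,"ty":0,"tz":0,"ax":0,"ay":0,"az":0,"gripper":0}]' |grep -E "pos|force|width"
python3 -m creep '[{"tx":0,"ty":0,"tz":-0.6,"ax":0,"ay":0,"az":0,"gripper":0},{"tx":0,"ty":0,"tz":-1,"ax":0,"ay":0,"az":0,"gripper":0},{"tx":0,"ty":0,"tz":-1,"ax":0,"ay":0,"az":0,"gripper":0},{"tx":0,"ty":0,"tz":-1,"ax":0,"ay":0,"az":0,"gripper":0},{"tx":0,"ty":0,"tz":-1,"ax":0,"ay":0,"az":0,"gripper":0}]' |grep -E "pos|force|width"
python3 -c "
from look import *
need([589,68.2,259],yaw=0.047)"
```

```text
ee_pos: [618.1, -261.8, 92.3]
force: [-1.0, -0.3, 0.6]
width: 49.5
gripper_force: 0.0
ee_pos: [617.5, -261.4, 91.2]
force: [-0.0, 1.1, 2.1]
width: 35.5
gripper_force: 30.0
ee_pos: [616.4, -261.5, 228.9]
force: [0.2, 0.6, -2.4]
width: 35.7
gripper_force: 30.0
shift units in aligned frame [ -0.39 -11.02  -0.38] turn [-0.01  0.02  0.03] ee [ 616.4 -261.5  228.9] w 35.7 t 24.0 F [ 0.2  0.6 -2.4]
```

```bash
python3 -m creep '[{"tx":-0.1,"ty":-0.9,"tz":-0.4,"ax":0,"ay":0,"az":0,"gripper":0},{"tx":-0.1,"ty":-1,"tz":0,"ax":0,"ay":0,"az":0,"gripper":0},{"tx":-0.1,"ty":-1,"tz":0,"ax":0,"ay":0,"az":0,"gripper":0},{"tx":-0.1,"ty":-1,"tz":0,"ax":0,"ay":0,"az":0,"gripper":0},{"tx":0,"ty":-1,"tz":0,"ax":0,"ay":0,"az":0,"gripper":0}]' >/dev/null
python3 -m creep '[{"tx":0,"ty":-1,"tz":0,"ax":0,"ay":0,"az":0,"gripper":0},{"tx":0,"ty":-1,"tz":0,"ax":0,"ay":0,"az":0,"gripper":0},{"tx":0,"ty":-1,"tz":0,"ax":0,"ay":0,"az":0,"gripper":0},{"tx":0,"ty":-1,"tz":0,"ax":0,"ay":0,"az":0,"gripper":0},{"tx":0,"ty":-1,"tz":0,"ax":0,"ay":0,"az":0,"gripper":0}]' >/dev/null
python3 -m creep '[{"tx":0,"ty":-0.8,"tz":0,"ax":0,"ay":0,"az":0,"gripper":0},{"tx":0,"ty":-0.33,"tz":0,"ax":0,"ay":0,"az":0,"gripper":0},{"tx":0,"ty":0,"tz":0,"ax":0,"ay":0,"az":0,"gripper":0},{"tx":0,"ty":0,"tz":0,"ax":0,"ay":0,"az":0,"gripper":0}]' >/dev/null
python3 - <<'E'
from look import *
need([589,68.2,185],yaw=0.047)
c=capture('wrist'); 
print(proj(c,[601,68.8,75]),[b for b in blobs(c['pixels'],'blue',amin=200,smin=80,box=(200,100,450,340))])
E
```

```text
shift units in aligned frame [ 0.01 -0.07  2.47] turn [0.02 0.01 0.01] ee [588.7  66.2 240.2] w 35.8 t 25.4 F [ 0.5  0.1 -2.8]
[319.11560537 170.79102665] [(6125, [321.9, 266.9], [281, 221, 84, 86]), (1687, [319.3, 155.8], [293, 137, 53, 44]), (218, [318.6, 192.4], [283, 185, 73, 24])]
```

```bash
python3 -m creep '[{"tx":0,"ty":-0.04,"tz":0.7,"ax":0,"ay":0,"az":0,"gripper":0},{"tx":0,"ty":0,"tz":0.8,"ax":0,"ay":0,"az":0,"gripper":0},{"tx":0,"ty":0,"tz":0.6,"ax":0,"ay":0,"az":0,"gripper":0},{"tx":0,"ty":0,"tz":0.3,"ax":0,"ay":0,"az":0,"gripper":0},{"tx":0,"ty":0,"tz":0.05,"ax":0,"ay":0,"az":0,"gripper":0}]' |grep -E "pos|force|width"
python3 -m creep '[{"tx":0,"ty":0,"tz":0,"ax":0,"ay":0,"az":0,"gripper":0},{"tx":0,"ty":0,"tz":0,"ax":0,"ay":0,"az":0,"gripper":0.65},{"tx":0,"ty":0,"tz":0,"ax":0,"ay":0,"az":0,"gripper":0.65},{"tx":0,"ty":0,"tz":0,"ax":0,"ay":0,"az":0,"gripper":0.65},{"tx":0,"ty":0,"tz":0,"ax":0,"ay":0,"az":0,"gripper":0.65}]' |grep -E "pos|force|width"
python3 -m creep '[{"tx":0,"ty":0,"tz":-0.5,"ax":0,"ay":0,"az":0,"gripper":0.65},{"tx":0,"ty":0,"tz":-1,"ax":0,"ay":0,"az":0,"gripper":0.65},{"tx":0,"ty":0,"tz":-1,"ax":0,"ay":0,"az":0,"gripper":0.65},{"tx":-0.3,"ty":0.6,"tz":-0.2,"ax":0,"ay":0,"az":0,"gripper":1},{"tx":-0.4,"ty":1,"tz":0,"ax":0,"ay":0,"az":0,"gripper":1}]' |grep -E "pos|force|width"
python3 -m creep '[{"tx":-0.4,"ty":1,"tz":0,"ax":0,"ay":0,"az":0,"gripper":1},{"tx":-0.4,"ty":1,"tz":0,"ax":0,"ay":0,"az":0,"gripper":1},{"tx":-0.4,"ty":1,"tz":0,"ax":0,"ay":0,"az":0,"gripper":1},{"tx":-0.4,"ty":1,"tz":0,"ax":0,"ay":0,"az":0,"gripper":1},{"tx":-0.4,"ty":1,"tz":0,"ax":0,"ay":0,"az":0,"gripper":1}]' >/dev/null
python3 -m creep '[{"tx":-0.4,"ty":1,"tz":0,"ax":0,"ay":0,"az":0,"gripper":1},{"tx":-0.4,"ty":1,"tz":0,"ax":0,"ay":0,"az":0,"gripper":1},{"tx":-0.4,"ty":1,"tz":0,"ax":0,"ay":0,"az":0,"gripper":1},{"tx":-0.4,"ty":1,"tz":0,"ax":0,"ay":0,"az":0,"gripper":1},{"tx":-0.2,"ty":1,"tz":0,"ax":0,"ay":0,"az":0,"gripper":1}]' >/dev/null
python3 -m creep '[{"tx":-0.2,"ty":1,"tz":0,"ax":0,"ay":0,"az":0,"gripper":1},{"tx":0,"ty":0.9,"tz":0,"ax":0,"ay":0,"az":0,"gripper":1},{"tx":0,"ty":0.2,"tz":0,"ax":0,"ay":0,"az":0,"gripper":1},{"tx":0,"ty":0,"tz":0,"ax":0,"ay":0,"az":0,"gripper":1},{"tx":0,"ty":0,"tz":0,"ax":0,"ay":0,"az":0,"gripper":1}]' >/dev/null
python3 - <<'E'
from look import *
survey(); near('black'); need([468,-349,109],yaw=0.047)
E
```

```text
ee_pos: [588.5, 68.2, 166.4]
force: [0.2, -0.7, -1.3]
width: 35.4
gripper_force: 30.0
ee_pos: [589.0, 69.6, 167.7]
force: [0.3, -0.6, -0.9]
width: 59.6
gripper_force: 0.0
ee_pos: [571.2, 23.3, 250.2]
force: [-0.6, -1.8, 0.0]
width: 71.8
gripper_force: 0.0
green bench [] shaker [(220, array([582., 208.]))]
red bench [array([ 438., -489.])] shaker [(277, array([584., 136.]))]
blue bench [] shaker [(225, array([588.,  67.]))]
black bench [array([ 463., -431.]), array([ 442., -342.]), array([ 510., -340.])] shaker []
yellow bench [array([ 563., -359.])] shaker [(207, array([593., -79.]))]
[]
shift units in aligned frame [-0.04  0.1   5.27] turn [-0.01 -0.    0.07] ee [ 468.9 -345.8  248.2] w 93.0 t 28.6 F [-0.4  0.4  0.5]
```

```bash
python3 - <<'E'
from look import *
c=snap('wrist','w5.png'); g=cv2.cvtColor(c['pixels'],cv2.COLOR_RGB2GRAY)
print(proj(c,[468,-349,112]))
E
```

```text
[325.3515332  192.25616392]
```

View pics/w5.png

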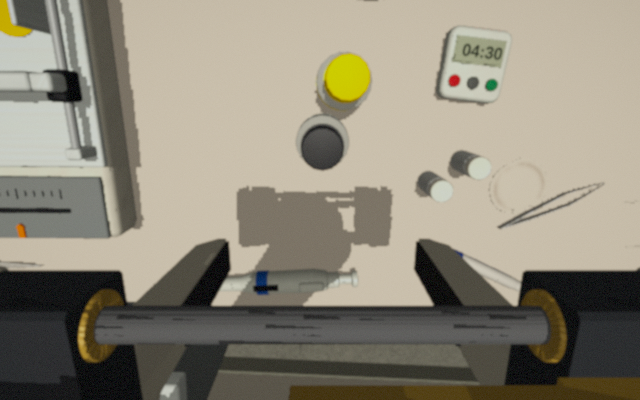

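The black bottle has been knocked backward: its cap is at (322,146), where (325,192) was expected. It is still upright. I'll re-measure it from two views.

```bash
python3 - <<'E'
from look import *
c=capture('wrist');t=capture('top')
b=[x for x in blobs(255-255*0+c['pixels'],'black',amin=1)][:0]
g=(cv2.cvtColor(c['pixels'],cv2.COLOR_RGB2GRAY)<80).astype('uint8'); z=np.zeros_like(g); z[115:180,290:360]=1
m=cv2.moments(g*z,True); p=(m['m10']/m['m00'],m['m01']/m['m00']); P=onz(c,p,117); print(p,m['m00'],P)
B=blobs(t['pixels'],'black',amin=30,box=(370,205,415,250)); print(B,[tri(c,p,t,x[1]) for x in B])
need([P[0],P[1],109],yaw=.047)
E
```

```text
(321.54237288135596, 147.9969183359014) 1298.0 [ 506.70752231 -343.98636062  117.        ]
[(262, [397.1, 234.2], [387, 217, 20, 33])] [(array([ 489.33142443, -350.52259259,   61.58104631]), np.float64(24.949372250904904))]
shift units in aligned frame [ 1.27 -0.03  5.27] turn [-0.   -0.    0.05] ee [ 468.6 -346.7  248.3] w 93.2 t 28.7 F [-0.7  0.6 -0.4]
```

```bash
python3 -m creep '[{"tx":0.7,"ty":0,"tz":0.5,"ax":0,"ay":0,"az":0,"gripper":1},{"tx":0.57,"ty":-0.03,"tz":0.5,"ax":0,"ay":0,"az":0,"gripper":1},{"tx":0,"ty":0,"tz":0,"ax":0,"ay":0,"az":0,"gripper":1},{"tx":0,"ty":0,"tz":0,"ax":0,"ay":0,"az":0,"gripper":1}]' >/dev/null
python3 - <<'E'
from look import *
c=capture('wrist')
g=(cv2.cvtColor(c['pixels'],cv2.COLOR_RGB2GRAY)<80).astype('uint8')
n,l,s,ce=cv2.connectedComponentsWithStats(g)
for i in range(1,n):
    if 600<s[i,4]<4000 and 150<ce[i][1]<250: print(s[i],ce[i],onz(c,ce[i],115),proj(c,[506.7,-344,117]))
need([506.7,-344,109],yaw=.047)
E
```

```text
[ 298  172   46   52 1911] [320.55625327 197.40240712] [ 508.57505078 -343.76800891  115.        ] [320.72860152 200.40776145]
shift units in aligned frame [ 0.04 -0.05  4.28] turn [0.01 0.   0.03] ee [ 505.6 -345.4  218.6] w 93.0 t 29.1 F [ 0.5  0.3 -0.5]
```

```bash
python3 -m creep '[{"tx":0.06,"ty":-0.05,"tz":1,"ax":0,"ay":0,"az":0,"gripper":1},{"tx":0,"ty":0,"tz":1,"ax":0,"ay":0,"az":0,"gripper":1},{"tx":0,"ty":0,"tz":1,"ax":0,"ay":0,"az":0,"gripper":1},{"tx":0,"ty":0,"tz":1,"ax":0,"ay":0,"az":0,"gripper":0.7},{"tx":0,"ty":0,"tz":0.28,"ax":0,"ay":0,"az":0,"gripper":0.4}]' >/dev/null
python3 -m creep '[{"tx":0,"ty":0,"tz":0,"ax":0,"ay":0,"az":0,"gripper":0.2},{"tx":0,"ty":0,"tz":0,"ax":0,"ay":0,"az":0,"gripper":0},{"tx":0,"ty":0,"tz":0,"ax":0,"ay":0,"az":0,"gripper":0},{"tx":0,"ty":0,"tz":0,"ax":0,"ay":0,"az":0,"gripper":0},{"tx":0,"ty":0,"tz":0,"ax":0,"ay":0,"az":0,"gripper":0}]' |grep -E "pos|force|width"
python3 -m creep '[{"tx":0,"ty":0,"tz":0,"ax":0,"ay":0,"az":0,"gripper":0},{"tx":0,"ty":0,"tz":0,"ax":0,"ay":0,"az":0,"gripper":0},{"tx":0,"ty":0,"tz":0,"ax":0,"ay":0,"az":0,"gripper":0}]' |grep -E "pos|force|width"
python3 -m creep '[{"tx":0,"ty":0,"tz":-0.6,"ax":0,"ay":0,"az":0,"gripper":0},{"tx":0,"ty":0,"tz":-1,"ax":0,"ay":0,"az":0,"gripper":0},{"tx":0,"ty":0,"tz":-1,"ax":0,"ay":0,"az":0,"gripper":0},{"tx":0,"ty":0,"tz":-1,"ax":0,"ay":0,"az":0,"gripper":0},{"tx":0,"ty":0,"tz":-1,"ax":0,"ay":0,"az":0,"gripper":0}]' |grep -E "pos|force|width"
python3 -c "
from look import *
need([592.3,-2.2,259],yaw=0.047)"
```

```text
ee_pos: [508.4, -343.8, 90.6]
force: [-0.5, -0.5, 0.2]
width: 41.3
gripper_force: 0.0
ee_pos: [508.2, -343.7, 90.3]
force: [-1.0, -0.1, 4.0]
width: 35.4
gripper_force: 30.0
ee_pos: [507.3, -343.2, 227.9]
force: [-0.2, -0.6, -2.6]
width: 35.3
gripper_force: 30.0
shift units in aligned frame [  3.37 -11.22  -0.41] turn [-0.01  0.02  0.03] ee [ 507.3 -343.2  227.9] w 35.3 t 30.9 F [-0.2 -0.6 -2.6]
```

```bash
python3 -m creep '[{"tx":0.3,"ty":-0.9,"tz":-0.4,"ax":0,"ay":0,"az":0,"gripper":0},{"tx":0.4,"ty":-0.9,"tz":0,"ax":0,"ay":0,"az":0,"gripper":0},{"tx":0.4,"ty":-1,"tz":0,"ax":0,"ay":0,"az":0,"gripper":0},{"tx":0.4,"ty":-1,"tz":0,"ax":0,"ay":0,"az":0,"gripper":0},{"tx":0.4,"ty":-1,"tz":0,"ax":0,"ay":0,"az":0,"gripper":0}]' >/dev/null
python3 -m creep '[{"tx":0.4,"ty":-1,"tz":0,"ax":0,"ay":0,"az":0,"gripper":0},{"tx":0.4,"ty":-1,"tz":0,"ax":0,"ay":0,"az":0,"gripper":0},{"tx":0.4,"ty":-1,"tz":0,"ax":0,"ay":0,"az":0,"gripper":0},{"tx":0.27,"ty":-1,"tz":0,"ax":0,"ay":0,"az":0,"gripper":0},{"tx":0,"ty":-1,"tz":0,"ax":0,"ay":0,"az":0,"gripper":0}]' >/dev/null
python3 -m creep '[{"tx":0,"ty":-0.9,"tz":0,"ax":0,"ay":0,"az":0,"gripper":0},{"tx":0,"ty":-0.52,"tz":0,"ax":0,"ay":0,"az":0,"gripper":0},{"tx":0,"ty":0,"tz":0,"ax":0,"ay":0,"az":0,"gripper":0},{"tx":0,"ty":0,"tz":0,"ax":0,"ay":0,"az":0,"gripper":0}]' >/dev/null
python3 - <<'E'
from look import *
need([592.3,-2.2,185],yaw=0.047)
c=capture('wrist'); g=cv2.cvtColor(c['pixels'],cv2.COLOR_RGB2GRAY)
# the disc/label of black station
print(proj(c,[604.3,-1.6,75]),blobs(c['pixels'],'black',amin=100,box=(240,120,420,190)))
survey()
E
```

```text
shift units in aligned frame [ 0.01 -0.06  2.44] turn [0.02 0.01 0.02] ee [592.1  -4.1 239.3] w 35.5 t 32.4 F [ 0.1  0.6 -1.7]
[319.26929179 171.02623182] []
green bench [] shaker [(220, array([582., 208.]))]
red bench [] shaker [(2510, array([601., 107.]))]
blue bench [] shaker []
black bench [] shaker [(960, array([603.,   7.]))]
yellow bench [array([ 563., -360.])] shaker []
```

```bash
python3 -m creep '[{"tx":0,"ty":-0.04,"tz":0.7,"ax":0,"ay":0,"az":0,"gripper":0},{"tx":0,"ty":0,"tz":0.8,"ax":0,"ay":0,"az":0,"gripper":0},{"tx":0,"ty":0,"tz":0.6,"ax":0,"ay":0,"az":0,"gripper":0},{"tx":0,"ty":0,"tz":0.28,"ax":0,"ay":0,"az":0,"gripper":0},{"tx":0,"ty":0,"tz":0.05,"ax":0,"ay":0,"az":0,"gripper":0}]' |grep -E "pos|force|width"
python3 -m creep '[{"tx":0,"ty":0,"tz":0,"ax":0,"ay":0,"az":0,"gripper":0},{"tx":0,"ty":0,"tz":0,"ax":0,"ay":0,"az":0,"gripper":0.65},{"tx":0,"ty":0,"tz":0,"ax":0,"ay":0,"az":0,"gripper":0.65},{"tx":0,"ty":0,"tz":0,"ax":0,"ay":0,"az":0,"gripper":0.65},{"tx":0,"ty":0,"tz":0,"ax":0,"ay":0,"az":0,"gripper":0.65}]' |grep -E "pos|force|width"
python3 -m creep '[{"tx":0,"ty":0,"tz":-0.5,"ax":0,"ay":0,"az":0,"gripper":0.65},{"tx":0,"ty":0,"tz":-1,"ax":0,"ay":0,"az":0,"gripper":0.65},{"tx":0,"ty":0,"tz":-1,"ax":0,"ay":0,"az":0,"gripper":0.65},{"tx":-0.1,"ty":0.6,"tz":-0.2,"ax":0,"ay":0,"az":0,"gripper":1},{"tx":-0.2,"ty":1,"tz":0,"ax":0,"ay":0,"az":0,"gripper":1}]' |grep -E "pos|force|width"
python3 -m creep '[{"tx":-0.2,"ty":1,"tz":0,"ax":0,"ay":0,"az":0,"gripper":1},{"tx":-0.2,"ty":1,"tz":0,"ax":0,"ay":0,"az":0,"gripper":1},{"tx":-0.2,"ty":1,"tz":0,"ax":0,"ay":0,"az":0,"gripper":1},{"tx":-0.2,"ty":1,"tz":0,"ax":0,"ay":0,"az":0,"gripper":1},{"tx":-0.2,"ty":1,"tz":0,"ax":0,"ay":0,"az":0,"gripper":1}]' >/dev/null
python3 -m creep '[{"tx":-0.2,"ty":1,"tz":0,"ax":0,"ay":0,"az":0,"gripper":1},{"tx":0,"ty":1,"tz":0,"ax":0,"ay":0,"az":0,"gripper":1},{"tx":0,"ty":1,"tz":0,"ax":0,"ay":0,"az":0,"gripper":1},{"tx":0,"ty":1,"tz":0,"ax":0,"ay":0,"az":0,"gripper":1},{"tx":0,"ty":1,"tz":0,"ax":0,"ay":0,"az":0,"gripper":1}]' >/dev/null
python3 -m creep '[{"tx":0,"ty":0.3,"tz":0,"ax":0,"ay":0,"az":0,"gripper":1},{"tx":0,"ty":0,"tz":0,"ax":0,"ay":0,"az":0,"gripper":1},{"tx":0,"ty":0,"tz":0,"ax":0,"ay":0,"az":0,"gripper":1}]' >/dev/null
python3 - <<'E'
from look import *
survey(); near('yellow'); need([563.5,-360,109],yaw=0.047)
E
```

```text
ee_pos: [591.7, -2.8, 165.9]
force: [0.2, 0.8, -1.3]
width: 35.4
gripper_force: 30.0
ee_pos: [592.5, -1.1, 167.4]
force: [0.1, 0.0, -0.2]
width: 59.6
gripper_force: 0.0
ee_pos: [587.1, -46.8, 250.1]
force: [0.5, -0.9, 0.0]
width: 72.0
gripper_force: 0.0
green bench [] shaker [(227, array([581., 207.]))]
red bench [array([ 491., -469.])] shaker [(276, array([584., 136.]))]
blue bench [] shaker [(227, array([588.,  67.]))]
black bench [array([ 563., -424.]), array([ 573., -364.])] shaker []
yellow bench [] shaker [(207, array([593., -79.]))]
[(1655, [325.9, 192.3], array([ 565., -361.,  112.]))]
shift units in aligned frame [-0.08  0.08  5.26] turn [-0.02 -0.01  0.07] ee [ 565.8 -357.3  248. ] w 92.9 t 35.4 F [-0.7 -0.7 -0.5]
```

```bash
python3 -m creep '[{"tx":-0.04,"ty":0.1,"tz":1,"ax":0,"ay":0,"az":0,"gripper":1},{"tx":0,"ty":0,"tz":1,"ax":0,"ay":0,"az":0,"gripper":1},{"tx":0,"ty":0,"tz":1,"ax":0,"ay":0,"az":0,"gripper":1},{"tx":0,"ty":0,"tz":1,"ax":0,"ay":0,"az":0,"gripper":1},{"tx":0,"ty":0,"tz":0.9,"ax":0,"ay":0,"az":0,"gripper":0.7}]' >/dev/null
python3 -m creep '[{"tx":0,"ty":0,"tz":0.36,"ax":0,"ay":0,"az":0,"gripper":0.4},{"tx":0,"ty":0,"tz":0,"ax":0,"ay":0,"az":0,"gripper":0},{"tx":0,"ty":0,"tz":0,"ax":0,"ay":0,"az":0,"gripper":0},{"tx":0,"ty":0,"tz":0,"ax":0,"ay":0,"az":0,"gripper":0},{"tx":0,"ty":0,"tz":0,"ax":0,"ay":0,"az":0,"gripper":0}]' |grep -E "pos|force|width"
python3 -m creep '[{"tx":0,"ty":0,"tz":0,"ax":0,"ay":0,"az":0,"gripper":0},{"tx":0,"ty":0,"tz":0,"ax":0,"ay":0,"az":0,"gripper":0},{"tx":0,"ty":0,"tz":0,"ax":0,"ay":0,"az":0,"gripper":0}]' |grep -E "pos|force|width"
python3 -m creep '[{"tx":0,"ty":0,"tz":-0.6,"ax":0,"ay":0,"az":0,"gripper":0},{"tx":0,"ty":0,"tz":-1,"ax":0,"ay":0,"az":0,"gripper":0},{"tx":0,"ty":0,"tz":-1,"ax":0,"ay":0,"az":0,"gripper":0},{"tx":0,"ty":0,"tz":-1,"ax":0,"ay":0,"az":0,"gripper":0},{"tx":0,"ty":0,"tz":-1,"ax":0,"ay":0,"az":0,"gripper":0}]' |grep -E "pos|force|width"
python3 -c "
from look import *
need([595.5,-72.6,259],yaw=0.047)"
```

```text
ee_pos: [564.8, -363.5, 91.6]
force: [0.0, 0.1, -0.3]
width: 49.4
gripper_force: 0.0
ee_pos: [564.3, -362.8, 90.6]
force: [0.2, 0.7, 3.4]
width: 35.8
gripper_force: 30.0
ee_pos: [563.1, -362.9, 228.3]
force: [0.5, 0.4, -2.2]
width: 35.9
gripper_force: 30.0
shift units in aligned frame [ 1.53 -9.62 -0.4 ] turn [-0.01  0.02  0.03] ee [ 563.1 -362.9  228.3] w 35.9 t 37.1 F [ 0.5  0.4 -2.2]
```

```bash
python3 -m creep '[{"tx":0.3,"ty":-0.9,"tz":-0.4,"ax":0,"ay":0,"az":0,"gripper":0},{"tx":0.3,"ty":-0.9,"tz":0,"ax":0,"ay":0,"az":0,"gripper":0},{"tx":0.3,"ty":-1,"tz":0,"ax":0,"ay":0,"az":0,"gripper":0},{"tx":0.3,"ty":-1,"tz":0,"ax":0,"ay":0,"az":0,"gripper":0},{"tx":0.33,"ty":-1,"tz":0,"ax":0,"ay":0,"az":0,"gripper":0}]' >/dev/null
python3 -m creep '[{"tx":0,"ty":-1,"tz":0,"ax":0,"ay":0,"az":0,"gripper":0},{"tx":0,"ty":-1,"tz":0,"ax":0,"ay":0,"az":0,"gripper":0},{"tx":0,"ty":-1,"tz":0,"ax":0,"ay":0,"az":0,"gripper":0},{"tx":0,"ty":-1,"tz":0,"ax":0,"ay":0,"az":0,"gripper":0},{"tx":0,"ty":-0.86,"tz":0,"ax":0,"ay":0,"az":0,"gripper":0}]' >/dev/null
python3 -m creep '[{"tx":0,"ty":0,"tz":0,"ax":0,"ay":0,"az":0,"gripper":0},{"tx":0,"ty":0,"tz":0,"ax":0,"ay":0,"az":0,"gripper":0}]' >/dev/null
python3 - <<'E'
from look import *
need([595.5,-72.6,185],yaw=0.047)
c=capture('wrist')
print(proj(c,[607.5,-72,75]),blobs(c['pixels'],'yellow',amin=150,box=(240,120,420,320)))
E
```

```text
shift units in aligned frame [0.02 0.05 2.44] turn [0.01 0.01 0.05] ee [594.9 -71.1 239.4] w 35.5 t 38.4 F [-0.2 -1.3 -2.1]
[323.141311   170.72693275] [(6156, [322.0, 267.2], [280, 221, 85, 86]), (1626, [322.9, 156.4], [297, 137, 52, 46]), (305, [410.4, 303.4], [401, 289, 19, 31]), (221, [320.7, 193.0], [283, 185, 76, 25])]
```

```bash
python3 -m creep '[{"tx":0,"ty":0.04,"tz":0.7,"ax":0,"ay":0,"az":0,"gripper":0},{"tx":0,"ty":0,"tz":0.8,"ax":0,"ay":0,"az":0,"gripper":0},{"tx":0,"ty":0,"tz":0.6,"ax":0,"ay":0,"az":0,"gripper":0},{"tx":0,"ty":0,"tz":0.28,"ax":0,"ay":0,"az":0,"gripper":0},{"tx":0,"ty":0,"tz":0.05,"ax":0,"ay":0,"az":0,"gripper":0}]' |grep -E "pos|force|width"
python3 -m creep '[{"tx":0,"ty":0,"tz":0,"ax":0,"ay":0,"az":0,"gripper":0},{"tx":0,"ty":0,"tz":0,"ax":0,"ay":0,"az":0,"gripper":0.65},{"tx":0,"ty":0,"tz":0,"ax":0,"ay":0,"az":0,"gripper":0.65},{"tx":0,"ty":0,"tz":0,"ax":0,"ay":0,"az":0,"gripper":0.65},{"tx":0,"ty":0,"tz":0,"ax":0,"ay":0,"az":0,"gripper":0.65}]' |grep -E "pos|force|width"
python3 -m creep '[{"tx":0,"ty":0,"tz":-0.5,"ax":0,"ay":0,"az":0,"gripper":0.65},{"tx":0,"ty":0,"tz":-1,"ax":0,"ay":0,"az":0,"gripper":0.65},{"tx":0,"ty":0,"tz":-1,"ax":0,"ay":0,"az":0,"gripper":0.65},{"tx":-0.8,"ty":-0.6,"tz":-0.2,"ax":0,"ay":0,"az":0,"gripper":1},{"tx":-0.8,"ty":-0.8,"tz":0,"ax":0,"ay":0,"az":0,"gripper":1}]' |grep -E "pos|force|width"
python3 -m creep '[{"tx":-0.8,"ty":-0.8,"tz":0,"ax":0,"ay":0,"az":0,"gripper":1},{"tx":-0.8,"ty":-0.8,"tz":0,"ax":0,"ay":0,"az":0,"gripper":1},{"tx":-0.4,"ty":-0.8,"tz":0,"ax":0,"ay":0,"az":0,"gripper":1},{"tx":0,"ty":-0.9,"tz":0,"ax":0,"ay":0,"az":0,"gripper":1},{"tx":0,"ty":0,"tz":0,"ax":0,"ay":0,"az":0,"gripper":1}]' >/dev/null
python3 -m creep '[{"tx":0,"ty":0,"tz":0,"ax":0,"ay":0,"az":0,"gripper":1},{"tx":0,"ty":0,"tz":0,"ax":0,"ay":0,"az":0,"gripper":1}]' >/dev/null
python3 - <<'E'
from look import *
survey(); need([481,63.5,137],yaw=0.047); snap('wrist','w6.png')
E
```

```text
ee_pos: [594.8, -73.9, 166.1]
force: [-0.7, -0.5, -1.9]
width: 35.5
gripper_force: 30.0
ee_pos: [595.8, -72.5, 167.8]
force: [0.2, 0.2, -1.2]
width: 59.3
gripper_force: 0.0
ee_pos: [546.2, -34.0, 249.9]
force: [0.3, 0.8, -0.2]
width: 72.1
gripper_force: 0.0
green bench [] shaker [(214, array([582., 208.]))]
red bench [] shaker [(277, array([584., 136.]))]
blue bench [] shaker [(226, array([588.,  67.]))]
black bench [] shaker [(110, array([586.,  -2.]))]
yellow bench [] shaker [(240, array([594., -73.]))]
shift units in aligned frame [ 0.01 -0.07  4.33] turn [ 0.01 -0.    0.  ] ee [480.8  61.4 248.1] w 93.2 t 40.6 F [ 0.7 -0.2  0.5]
```

View pics/w6.png

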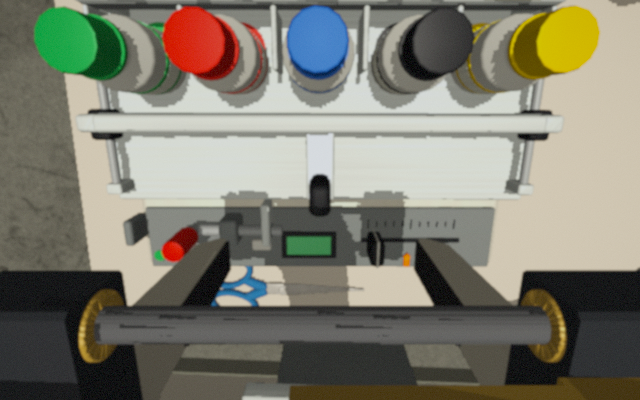

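All five bottles stand in their stations behind the open bar, whose grip is at (319,195). I grip it and push.

```bash
python3 -m creep '[{"tx":0,"ty":-0.07,"tz":1,"ax":0,"ay":0,"az":0,"gripper":1},{"tx":0,"ty":0,"tz":1,"ax":0,"ay":0,"az":0,"gripper":1},{"tx":0,"ty":0,"tz":1,"ax":0,"ay":0,"az":0,"gripper":0.8},{"tx":0,"ty":0,"tz":0.9,"ax":0,"ay":0,"az":0,"gripper":0.5},{"tx":0,"ty":0,"tz":0.43,"ax":0,"ay":0,"az":0,"gripper":0.3}]' |grep -E "pos|force|width"
python3 -m creep '[{"tx":0,"ty":0,"tz":0,"ax":0,"ay":0,"az":0,"gripper":0},{"tx":0,"ty":0,"tz":0,"ax":0,"ay":0,"az":0,"gripper":0},{"tx":0,"ty":0,"tz":0,"ax":0,"ay":0,"az":0,"gripper":0},{"tx":0,"ty":0,"tz":0,"ax":0,"ay":0,"az":0,"gripper":0},{"tx":0,"ty":0,"tz":0,"ax":0,"ay":0,"az":0,"gripper":0}]' |grep -E "pos|force|width"
python3 -m creep '[{"tx":0,"ty":0,"tz":0,"ax":0,"ay":0,"az":0,"gripper":0},{"tx":0,"ty":0,"tz":0,"ax":0,"ay":0,"az":0,"gripper":0},{"tx":0,"ty":0,"tz":0,"ax":0,"ay":0,"az":0,"gripper":0},{"tx":0,"ty":0,"tz":0,"ax":0,"ay":0,"az":0,"gripper":0},{"tx":0,"ty":0,"tz":0,"ax":0,"ay":0,"az":0,"gripper":0}]' |grep -E "pos|force|width"
```

```text
ee_pos: [479.2, 63.7, 115.9]
force: [-1.0, -0.4, 0.5]
width: 73.5
gripper_force: 0.0
ee_pos: [480.9, 65.1, 118.9]
force: [-0.2, -1.3, -0.2]
width: 33.2
gripper_force: 0.0
ee_pos: [480.6, 63.4, 118.4]
force: [-0.5, -5.5, 3.1]
width: 15.6
gripper_force: 30.0
```

```bash
python3 -m creep '[{"tx":0.1,"ty":0,"tz":0,"ax":0,"ay":0,"az":0,"gripper":0},{"tx":0.1,"ty":0,"tz":0,"ax":0,"ay":0,"az":0,"gripper":0},{"tx":0.1,"ty":0,"tz":0,"ax":0,"ay":0,"az":0,"gripper":0},{"tx":0.1,"ty":0,"tz":0,"ax":0,"ay":0,"az":0,"gripper":0},{"tx":0.1,"ty":0,"tz":0,"ax":0,"ay":0,"az":0,"gripper":0}]' |grep -E "pos|force"
python3 -m creep '[{"tx":0.1,"ty":0,"tz":0,"ax":0,"ay":0,"az":0,"gripper":0},{"tx":0.1,"ty":0,"tz":0,"ax":0,"ay":0,"az":0,"gripper":0},{"tx":0.1,"ty":0,"tz":0,"ax":0,"ay":0,"az":0,"gripper":0},{"tx":0.1,"ty":0,"tz":0,"ax":0,"ay":0,"az":0,"gripper":0},{"tx":0.1,"ty":0,"tz":0,"ax":0,"ay":0,"az":0,"gripper":0}]' |grep -E "pos|force"
python3 -m creep '[{"tx":0.1,"ty":0,"tz":0,"ax":0,"ay":0,"az":0,"gripper":0},{"tx":0.1,"ty":0,"tz":0,"ax":0,"ay":0,"az":0,"gripper":0},{"tx":0,"ty":0,"tz":0,"ax":0,"ay":0,"az":0,"gripper":0}]' |grep -E "pos|force"
```

```text
ee_pos: [494.5, 64.0, 118.4]
force: [-2.8, -6.1, 6.3]
gripper_force: 30.0
ee_pos: [504.7, 64.4, 118.3]
force: [-10.2, -6.4, 14.1]
gripper_force: 30.0
ee_pos: [509.3, 64.7, 118.2]
force: [-12.0, -6.6, 16.5]
gripper_force: 30.0
```

```bash
python3 -m creep '[{"tx":0.1,"ty":0,"tz":0,"ax":0,"ay":0,"az":0,"gripper":0},{"tx":0,"ty":0,"tz":0,"ax":0,"ay":0,"az":0,"gripper":0},{"tx":0,"ty":0,"tz":0,"ax":0,"ay":0,"az":0,"gripper":0}]' |grep -E "pos|force"
python3 -m creep '[{"tx":0.1,"ty":0,"tz":0,"ax":0,"ay":0,"az":0,"gripper":0},{"tx":0,"ty":0,"tz":0,"ax":0,"ay":0,"az":0,"gripper":0},{"tx":0,"ty":0,"tz":0,"ax":0,"ay":0,"az":0,"gripper":0}]' |grep -E "pos|force"
python3 -c "
from look import *
survey()"
```

```text
ee_pos: [509.6, 64.6, 118.0]
force: [-16.0, -6.7, 19.4]
gripper_force: 30.0
ee_pos: [510.1, 64.6, 117.8]
force: [-20.0, -6.9, 21.0]
gripper_force: 30.0
green bench [] shaker [(255, array([599., 205.]))]
red bench [] shaker [(793, array([581., 144.]))]
blue bench [] shaker [(281, array([604.,  65.]))]
black bench [] shaker [(142, array([569.,  94.])), (120, array([600.,  -1.]))]
yellow bench [] shaker [(306, array([610., -73.]))]
```

The bar is firm at about 29.5 mm of travel, with force rising to 20 N and no more motion. I ease off, release and check.

```bash
python3 -m creep '[{"tx":-0.35,"ty":0,"tz":0,"ax":0,"ay":0,"az":0,"gripper":0},{"tx":0,"ty":0,"tz":0,"ax":0,"ay":0,"az":0,"gripper":0.5},{"tx":0,"ty":0,"tz":0,"ax":0,"ay":0,"az":0,"gripper":0.7},{"tx":0,"ty":0,"tz":0,"ax":0,"ay":0,"az":0,"gripper":0.7},{"tx":0,"ty":0,"tz":0,"ax":0,"ay":0,"az":0,"gripper":0.7}]' | grep -E "pos|force|width"
python3 -m creep '[{"tx":0,"ty":0,"tz":-0.6,"ax":0,"ay":0,"az":0,"gripper":1},{"tx":0,"ty":0,"tz":-1,"ax":0,"ay":0,"az":0,"gripper":1},{"tx":0,"ty":0,"tz":-1,"ax":0,"ay":0,"az":0,"gripper":1},{"tx":-0.5,"ty":0,"tz":-1,"ax":0,"ay":0,"az":0,"gripper":1},{"tx":-0.5,"ty":0,"tz":-0.6,"ax":0,"ay":0,"az":0,"gripper":1}]' >/dev/null
python3 -m creep '[{"tx":0,"ty":0,"tz":0,"ax":0,"ay":0,"az":0,"gripper":1},{"tx":0,"ty":0,"tz":0,"ax":0,"ay":0,"az":0,"gripper":1},{"tx":0,"ty":0,"tz":0,"ax":0,"ay":0,"az":0,"gripper":1}]' >/dev/null
python3 - <<'E'
from look import *
need([429,180,250],yaw=0.047); c=snap('wrist','w7.png'); t=capture('top')
print([(b,onz(t,b[1],125).round(1)) for b in blobs(t['pixels'],'red',box=(165,240,200,262),amin=20)])
R=blobs(c['pixels'],'red',box=(120,200,260,320),amin=60);print(R)
cv2.imwrite('pics/top2.png',cv2.resize(t['pixels'][150:280,145:325],None,fx=4.2,fy=4.2,interpolation=2)[...,::-1])
E
```

```text
ee_pos: [512.4, 67.6, 118.1]
force: [-0.1, -0.3, -0.3]
width: 43.3
gripper_force: 0.0
shift units in aligned frame [-1.58 -3.91  0.39] turn [0.   0.02 0.03] ee [481.9  65.1 242.9] w 92.6 t 45.5 F [-0.2  0.6 -0.4]
[((418, [174.1, 251.0], [165, 240, 22, 22]), array([432.6, 205.1, 125. ]))]
[(709, [181.0, 246.4], [164, 230, 36, 36])]
```

View pics/w7.png

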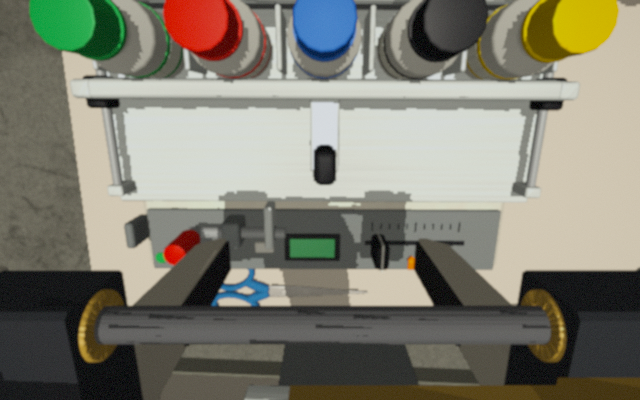

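The bottles are held between bar and rail (bar at v≈88). The knob's top is near (174,256), and the slider and pointer are in view at (380,250) and (410,263). I go over the knob.

```bash
python3 -m creep '[{"tx":-0.4,"ty":-0.9,"tz":0,"ax":0,"ay":0,"az":0,"gripper":1},{"tx":-0.4,"ty":-0.9,"tz":0,"ax":0,"ay":0,"az":0,"gripper":1},{"tx":-0.4,"ty":-0.9,"tz":0,"ax":0,"ay":0,"az":0,"gripper":1},{"tx":-0.38,"ty":-0.9,"tz":0,"ax":0,"ay":0,"az":0,"gripper":1},{"tx":0,"ty":-0.3,"tz":0,"ax":0,"ay":0,"az":0,"gripper":1}]' >/dev/null
python3 -m creep '[{"tx":0,"ty":0,"tz":0,"ax":0,"ay":0,"az":0,"gripper":1},{"tx":0,"ty":0,"tz":0,"ax":0,"ay":0,"az":0,"gripper":1},{"tx":0,"ty":0,"tz":0,"ax":0,"ay":0,"az":0,"gripper":1}]' >/dev/null
python3 - <<'E'
from look import *
c=capture('wrist')
for b in blobs(c['pixels'],'red',box=(240,120,420,300),amin=60): print(b,onz(c,b[1],118).round(1))
for v in (96,136): print(v,proj(c,[429,182,v]))
need([429,182,120],yaw=0.047)
cv2.imwrite('pics/w8.png',c['pixels'][...,::-1])
E
```

```text
(701, [313.2, 198.9], [300, 180, 25, 42]) [424.8 184.7 118. ]
96 [316.90866314 188.28654545]
136 [316.32230632 199.74635246]
shift units in aligned frame [-0.01 -0.13  4.76] turn [ 0.01  0.   -0.  ] ee [429.4 178.1 244. ] w 93.0 t 46.4 F [-0.5  0.4  0.7]
```

View pics/w8.png

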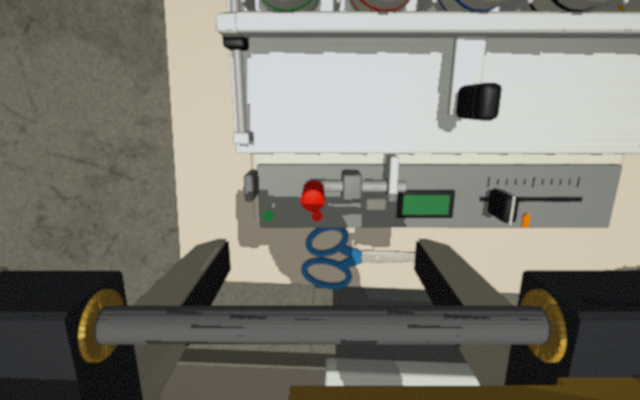

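Knob top at (313,198), giving ≈(430,184). The guide block lies to its right. I descend and grip.

```bash
python3 -m creep '[{"tx":0,"ty":-0.2,"tz":1,"ax":0,"ay":0,"az":0,"gripper":1},{"tx":0,"ty":0,"tz":1,"ax":0,"ay":0,"az":0,"gripper":1},{"tx":0,"ty":0,"tz":1,"ax":0,"ay":0,"az":0,"gripper":0.7},{"tx":0,"ty":0,"tz":1,"ax":0,"ay":0,"az":0,"gripper":0.6},{"tx":0,"ty":0,"tz":0.7,"ax":0,"ay":0,"az":0,"gripper":0.5}]' |grep -E "pos|force|width"
python3 -m creep '[{"tx":0,"ty":0,"tz":0,"ax":0,"ay":0,"az":0,"gripper":0.3},{"tx":0,"ty":0,"tz":0,"ax":0,"ay":0,"az":0,"gripper":0},{"tx":0,"ty":0,"tz":0,"ax":0,"ay":0,"az":0,"gripper":0},{"tx":0,"ty":0,"tz":0,"ax":0,"ay":0,"az":0,"gripper":0},{"tx":0,"ty":0,"tz":0,"ax":0,"ay":0,"az":0,"gripper":0}]' |grep -E "pos|force|width"
python3 -m creep '[{"tx":0,"ty":0,"tz":0,"ax":0,"ay":0,"az":0,"gripper":0},{"tx":0,"ty":0,"tz":0,"ax":0,"ay":0,"az":0,"gripper":0},{"tx":0,"ty":0,"tz":0,"ax":0,"ay":0,"az":0,"gripper":0},{"tx":0,"ty":0,"tz":0,"ax":0,"ay":0,"az":0,"gripper":0}]' |grep -E "pos|force|width"
```

```text
ee_pos: [428.3, 184.2, 101.5]
force: [0.9, -0.5, -0.6]
width: 73.5
gripper_force: 0.0
ee_pos: [429.0, 185.8, 104.1]
force: [0.5, 0.8, -0.8]
width: 33.6
gripper_force: 0.0
ee_pos: [428.6, 185.7, 103.5]
force: [-0.7, 0.4, 3.5]
width: 19.3
gripper_force: 30.0
```

Gripped at 19.3 mm. I draw the bolt out along +y (tool −y), 50 mm and a bit.

```bash
python3 -m creep '[{"tx":0,"ty":-0.2,"tz":0,"ax":0,"ay":0,"az":0,"gripper":0},{"tx":0,"ty":-0.25,"tz":0,"ax":0,"ay":0,"az":0,"gripper":0},{"tx":0,"ty":-0.25,"tz":0,"ax":0,"ay":0,"az":0,"gripper":0},{"tx":0,"ty":-0.25,"tz":0,"ax":0,"ay":0,"az":0,"gripper":0},{"tx":0,"ty":-0.25,"tz":0,"ax":0,"ay":0,"az":0,"gripper":0}]' |grep -E "pos|force"
python3 -m creep '[{"tx":0,"ty":-0.2,"tz":0,"ax":0,"ay":0,"az":0,"gripper":0},{"tx":0,"ty":-0.2,"tz":0,"ax":0,"ay":0,"az":0,"gripper":0},{"tx":0,"ty":-0.15,"tz":0,"ax":0,"ay":0,"az":0,"gripper":0},{"tx":0,"ty":0,"tz":0,"ax":0,"ay":0,"az":0,"gripper":0},{"tx":0,"ty":0,"tz":0,"ax":0,"ay":0,"az":0,"gripper":0}]' |grep -E "pos|force"
python3 -m creep '[{"tx":0,"ty":-0.15,"tz":0,"ax":0,"ay":0,"az":0,"gripper":0},{"tx":0,"ty":0,"tz":0,"ax":0,"ay":0,"az":0,"gripper":0}]' |grep -E "pos|force"
```

```text
ee_pos: [427.0, 221.3, 103.5]
force: [-0.2, -1.8, 5.8]
gripper_force: 30.0
ee_pos: [426.4, 233.2, 103.4]
force: [-0.2, -9.5, 8.9]
gripper_force: 30.0
ee_pos: [426.4, 233.2, 103.3]
force: [0.9, -16.4, 12.9]
gripper_force: 30.1
```

```bash
python3 -m creep '[{"tx":0,"ty":0.25,"tz":0,"ax":0,"ay":0,"az":0,"gripper":0},{"tx":0,"ty":0,"tz":0,"ax":0,"ay":0,"az":0,"gripper":0.3},{"tx":0,"ty":0,"tz":0,"ax":0,"ay":0,"az":0,"gripper":0.6},{"tx":0,"ty":0,"tz":0,"ax":0,"ay":0,"az":0,"gripper":0.6},{"tx":0,"ty":0,"tz":0,"ax":0,"ay":0,"az":0,"gripper":0.6}]' |grep -E "pos|force|width"
python3 -m creep '[{"tx":0,"ty":0,"tz":-0.5,"ax":0,"ay":0,"az":0,"gripper":0.7},{"tx":0,"ty":0,"tz":-1,"ax":0,"ay":0,"az":0,"gripper":1},{"tx":0,"ty":0,"tz":-1,"ax":0,"ay":0,"az":0,"gripper":1},{"tx":0,"ty":0,"tz":-1,"ax":0,"ay":0,"az":0,"gripper":1},{"tx":0,"ty":0.5,"tz":-1,"ax":0,"ay":0,"az":0,"gripper":1}]' >/dev/null
python3 -m creep '[{"tx":0,"ty":1,"tz":-0.2,"ax":0,"ay":0,"az":0,"gripper":1},{"tx":0,"ty":1,"tz":0,"ax":0,"ay":0,"az":0,"gripper":1},{"tx":0,"ty":0,"tz":0,"ax":0,"ay":0,"az":0,"gripper":1},{"tx":0,"ty":0,"tz":0,"ax":0,"ay":0,"az":0,"gripper":1},{"tx":0,"ty":0,"tz":0,"ax":0,"ay":0,"az":0,"gripper":1}]' >/dev/null
python3 - <<'E'
from look import *
c=snap('wrist','w9.png')
for b in blobs(c['pixels'],'red',box=(150,120,420,300),amin=60): print(b,onz(c,b[1],118).round(1))
need([420,0,120],yaw=0.047)
E
```

```text
ee_pos: [425.7, 235.9, 102.9]
force: [0.0, -1.1, -0.1]
width: 46.7
gripper_force: 0.0
(657, [237.9, 193.6], [223, 178, 31, 31]) [425.9 232.2 118. ]
(99, [300.9, 214.6], [296, 210, 11, 11]) [410.1 178.4 118. ]
shift units in aligned frame [-0.57  5.37  4.76] turn [-0.01  0.01  0.06] ee [429.4 161.7 244. ] w 92.7 t 50.5 F [-0.2 -0.3 -0.1]
```

View pics/w9.png

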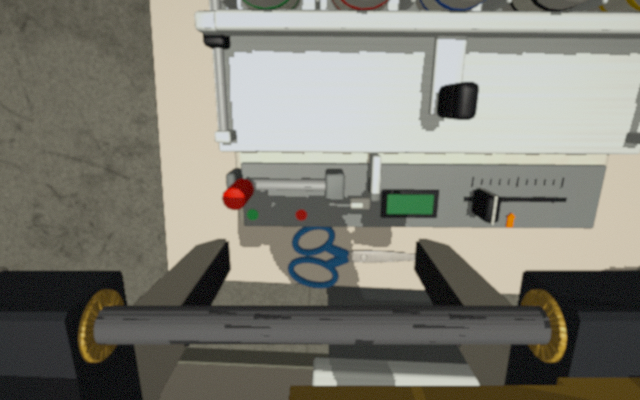

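The knob now stands at ≈(426,233), about 49 mm from its start, against its stop by the green dot. Next, hover by the slider.

```bash
python3 -m creep '[{"tx":-0.1,"ty":1,"tz":0,"ax":0,"ay":0,"az":0,"gripper":1},{"tx":-0.1,"ty":1,"tz":0,"ax":0,"ay":0,"az":0,"gripper":1},{"tx":0,"ty":1,"tz":0,"ax":0,"ay":0,"az":0,"gripper":1},{"tx":0,"ty":1,"tz":0,"ax":0,"ay":0,"az":0,"gripper":1},{"tx":0,"ty":1,"tz":0,"ax":0,"ay":0,"az":0,"gripper":1}]' >/dev/null
python3 -m creep '[{"tx":0,"ty":0.6,"tz":0,"ax":0,"ay":0,"az":0,"gripper":1},{"tx":0,"ty":0,"tz":0,"ax":0,"ay":0,"az":0,"gripper":1},{"tx":0,"ty":0,"tz":0,"ax":0,"ay":0,"az":0,"gripper":1},{"tx":0,"ty":0,"tz":0,"ax":0,"ay":0,"az":0,"gripper":1}]' >/dev/null
python3 - <<'E'
from look import *
c=capture('wrist'); cv2.imwrite('pics/w10.png',cv2.resize(c['pixels'][140:250,230:450],None,fx=3.5,fy=3.5,interpolation=2)[...,::-1])
for b in blobs(c['pixels'],'orange',box=(230,140,450,250),amin=20): print(b,onz(c,b[1],62).round(1))
need([425,-2,90],yaw=0.047); print([proj(c,[420,y,101]).round(1) for y in(10,0,-10)])
E
```

```text
(76, [346.9, 214.4], [343, 208, 9, 14]) [397.8 -33.4  62. ]
shift units in aligned frame [-0.23 -0.14  5.76] turn [-0.01  0.    0.07] ee [432.1  -6.  244.1] w 93.0 t 51.5 F [-0.4  0.9  0.2]
[array([303.4, 201.4]), array([314.5, 202. ]), array([325.6, 202.5])]
```

View pics/w10.png

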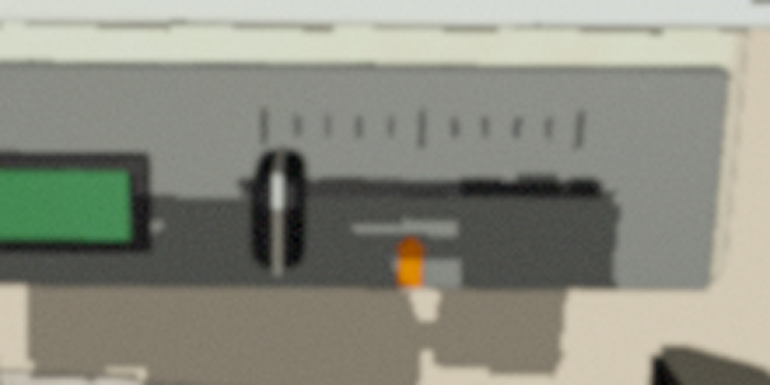

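Crop: white line at (309,204), giving y≈4.9. Orange pointer at (346.9,214.4), giving (397.8,-33.4). Travel needed is about 37 mm, and the scale ticks agree. I descend onto the grip.

```bash
python3 -m creep '[{"tx":-0.2,"ty":-0.37,"tz":1,"ax":0,"ay":0,"az":0,"gripper":1},{"tx":0,"ty":0,"tz":1,"ax":0,"ay":0,"az":0,"gripper":1},{"tx":0,"ty":0,"tz":1,"ax":0,"ay":0,"az":0,"gripper":0.8},{"tx":0,"ty":0,"tz":1,"ax":0,"ay":0,"az":0,"gripper":0.6},{"tx":0,"ty":0,"tz":1,"ax":0,"ay":0,"az":0,"gripper":0.5}]' |grep -E "pos|force|width"
python3 -m creep '[{"tx":0,"ty":0,"tz":0.7,"ax":0,"ay":0,"az":0,"gripper":0.4},{"tx":0,"ty":0,"tz":0,"ax":0,"ay":0,"az":0,"gripper":0.3},{"tx":0,"ty":0,"tz":0,"ax":0,"ay":0,"az":0,"gripper":0},{"tx":0,"ty":0,"tz":0,"ax":0,"ay":0,"az":0,"gripper":0},{"tx":0,"ty":0,"tz":0,"ax":0,"ay":0,"az":0,"gripper":0}]' |grep -E "pos|force|width"
python3 -m creep '[{"tx":0,"ty":0,"tz":0,"ax":0,"ay":0,"az":0,"gripper":0},{"tx":0,"ty":0,"tz":0,"ax":0,"ay":0,"az":0,"gripper":0},{"tx":0,"ty":0,"tz":0,"ax":0,"ay":0,"az":0,"gripper":0},{"tx":0,"ty":0,"tz":0,"ax":0,"ay":0,"az":0,"gripper":0}]' |grep -E "pos|force|width"
```

```text
ee_pos: [425.9, 4.4, 93.3]
force: [0.1, 0.4, -0.3]
width: 73.4
gripper_force: 0.0
ee_pos: [426.5, 3.1, 74.3]
force: [0.4, -0.3, 0.6]
width: 33.6
gripper_force: 0.0
ee_pos: [425.9, 3.2, 73.7]
force: [-0.1, 1.5, 5.0]
width: 13.7
gripper_force: 30.0
```

```bash
python3 -m creep '[{"tx":0,"ty":0.25,"tz":0,"ax":0,"ay":0,"az":0,"gripper":0},{"tx":0,"ty":0.25,"tz":0,"ax":0,"ay":0,"az":0,"gripper":0},{"tx":0,"ty":0.25,"tz":0,"ax":0,"ay":0,"az":0,"gripper":0},{"tx":0,"ty":0.25,"tz":0,"ax":0,"ay":0,"az":0,"gripper":0},{"tx":0,"ty":0.2,"tz":0,"ax":0,"ay":0,"az":0,"gripper":0}]' |grep -E "pos|force|width"
python3 -m creep '[{"tx":0,"ty":0,"tz":0,"ax":0,"ay":0,"az":0,"gripper":0},{"tx":0,"ty":0,"tz":0,"ax":0,"ay":0,"az":0,"gripper":0},{"tx":0,"ty":0,"tz":0,"ax":0,"ay":0,"az":0,"gripper":0}]' |grep -E "pos|force|width"
```

```text
ee_pos: [427.5, -33.2, 73.6]
force: [-1.6, 1.7, 5.7]
width: 14.0
gripper_force: 30.0
ee_pos: [427.6, -34.2, 73.6]
force: [-1.3, -0.4, 5.7]
width: 13.8
gripper_force: 30.0
```

```bash
python3 -m creep '[{"tx":0,"ty":-0.03,"tz":0,"ax":0,"ay":0,"az":0,"gripper":0},{"tx":0,"ty":0,"tz":0,"ax":0,"ay":0,"az":0,"gripper":0},{"tx":0,"ty":0,"tz":0,"ax":0,"ay":0,"az":0,"gripper":0.4},{"tx":0,"ty":0,"tz":0,"ax":0,"ay":0,"az":0,"gripper":0.6},{"tx":0,"ty":0,"tz":0,"ax":0,"ay":0,"az":0,"gripper":0.6}]' |grep -E "pos|force|width"
python3 -m creep '[{"tx":0,"ty":0,"tz":-0.5,"ax":0,"ay":0,"az":0,"gripper":0.6},{"tx":0,"ty":0,"tz":-1,"ax":0,"ay":0,"az":0,"gripper":1},{"tx":0,"ty":0,"tz":-1,"ax":0,"ay":0,"az":0,"gripper":1},{"tx":0,"ty":0,"tz":-1,"ax":0,"ay":0,"az":0,"gripper":1},{"tx":0,"ty":0,"tz":-1,"ax":0,"ay":0,"az":0,"gripper":1}]' >/dev/null
python3 -m creep '[{"tx":0,"ty":0,"tz":-1,"ax":0,"ay":0,"az":0,"gripper":1},{"tx":0,"ty":0,"tz":-0.2,"ax":0,"ay":0,"az":0,"gripper":1},{"tx":0,"ty":0,"tz":0,"ax":0,"ay":0,"az":0,"gripper":1},{"tx":0,"ty":0,"tz":0,"ax":0,"ay":0,"az":0,"gripper":1}]' >/dev/null
python3 - <<'E'
from look import *
c=capture('wrist'); cv2.imwrite('pics/w11.png',cv2.resize(c['pixels'][0:250,150:450],None,fx=2.4,fy=2.4,interpolation=2)[...,::-1])
for b in blobs(c['pixels'],'orange',box=(230,140,450,250),amin=20): print(b,onz(c,b[1],62).round(1))
g=c['pixels'][196:212,300:350].astype(int).mean(2); print(g.mean(0).round().astype(int))
need([425,-32,90],yaw=0.047); print([proj(c,[420,y,101]).round(1) for y in(-22,-32,-42)])
E
```

```text
ee_pos: [427.0, -32.2, 73.0]
force: [-0.4, 0.1, -0.1]
width: 33.2
gripper_force: 0.0
(37, [320.8, 211.6], [318, 208, 8, 7]) [393.4 -32.9  62. ]
[ 76  77  77  78  77  77  77  78  78  77  77  77  78  77  75  68  54  41
  40  41  46  73 111 130 118  79  45  36  36  40  54  75  86  87  86  84
  85  87  91  93  94  94  94  94  95  95  94  94  94  95]
shift units in aligned frame [-0.04 -0.01  5.72] turn [-0.    0.04  0.03] ee [426.1 -32.2 242.7] w 92.9 t 55.1 F [-0.2  0.6 -1.3]
[array([309.9, 195.3]), array([321.1, 195.8]), array([332.3, 196.4])]
```

View pics/w11.png

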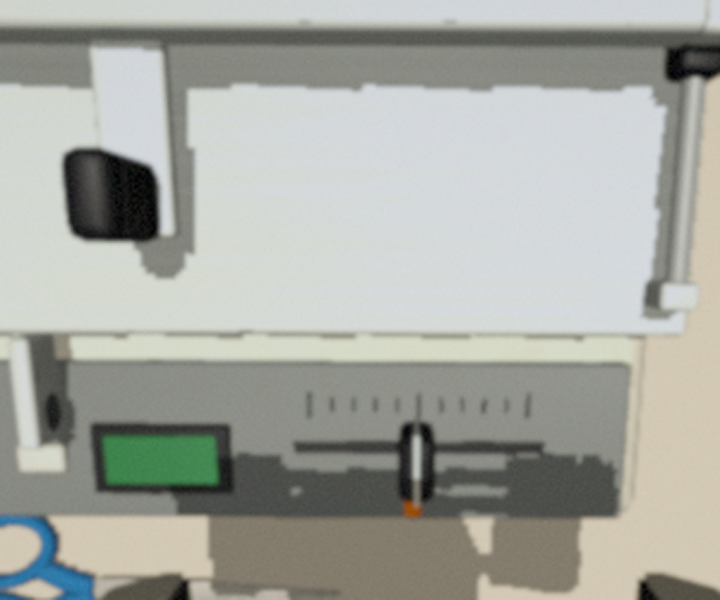

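The line (u 323.0) is level with the pointer (u≈321.5) within about 2 mm, so the slider is set. A last numeric check of the bottles before I hand in.

```bash
python3 - <<'E'
from look import *
s=capture('side');st={'green':(594.4,210),'red':(597.7,138.5),'blue':(601,68.8),'black':(604.3,-1.6),'yellow':(607.5,-72)}
t=capture('top')
for n,(x,y) in st.items():
    out=[]
    for c in(t,s):
        p=proj(c,[x,y,183]).round().astype(int); B=blobs(c['pixels'],n,box=(p[0]-11,p[1]-8,p[0]+11,p[1]+8),smin=80)
        out.append((p.tolist(),B[0][:2] if B else None))
    print(n,out,tri(t,out[0][1][1],s,out[1][1][1])[0].round(0) if out[0][1] and out[1][1] else '')
E
```

```text
green [([166, 183], (206, [165.2, 182.5])), ([323, 130], (81, [322.7, 128.5]))] [594. 210. 187.]
red [([196, 182], (279, [196.3, 181.5])), ([325, 139], (92, [324.0, 138.4]))] [596. 137. 187.]
blue [([226, 180], (233, [226.2, 179.8])), ([326, 149], (107, [325.7, 149.5]))] [601.  68. 184.]
black [([256, 179], (145, [255.0, 179.5])), ([328, 161], (92, [327.7, 160.5]))] [603.   1. 182.]
yellow [([286, 178], (244, [286.0, 177.5])), ([330, 173], (172, [329.9, 173.1]))] [608. -72. 183.]
```

All five caps are at their stations, at the right height and touching the rail.

```bash
python3 -c "
from bench import robot
print(robot.job_done())"
```

```text
the job is handed in; nothing more can be done
None
```

I handed the job in with all five bottles clamped in their stations, the bolt at its end stop by the green dot, and the slider line within about 2 mm of the orange pointer (5 mm allowed); the hand-in returned no verdict.

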